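# Rack the food presses on the indexed utensil carousel

## Task

Put all the clean food presses on the counter away on the utensil carousel, one to a peg, hung by the eyes in their handles. First set the carousel to a station so that its index pin drops fully home with a peg over the front tongue; hang or handle presses on the carousel only at that front peg, and after each one pull the pin, turn the carousel to bring an empty peg to the front and let the pin drop home again. Finish with every press hanging free, an empty peg at the front and the pin home, and do not push the other kitchen things about.

Things in the scene. Friction and masses are not known exactly. Their poses are not given: they have to be found in the camera images.
- press1_eye (a point): Centre of the hanging eye of a steel food press, a round base 60 mm across, 14 mm thick; may be absent. Stands upright, 130 mm tall, 0.2 kg; flat upright handle 8 mm thick (x), 38 mm wide (y) from 78 to 130 mm above the underside (28 mm below that). Eye: hole right through along x, 22 wide, 26 mm high, 8 mm of metal at each side, 12 above; centre 105 mm above the underside. z up.
- press2_eye (a point): Centre of the hanging eye of a steel food press, a round base 52 mm across, 14 mm thick; may be absent. Stands upright, 130 mm tall, 0.2 kg; flat upright handle 8 mm thick (x), 38 mm wide (y) from 78 to 130 mm above the underside (28 mm below that). Eye: hole right through along x, 22 wide, 26 mm high, 8 mm of metal at each side, 12 above; centre 105 mm above the underside. z up.
- press3_eye (a point): Centre of the hanging eye of a steel food press, a square base 52 x 52 mm, 14 mm thick; may be absent. Stands upright, 130 mm tall, 0.2 kg; flat upright handle 8 mm thick (x), 38 mm wide (y) from 78 to 130 mm above the underside (28 mm below that). Eye: hole right through along x, 22 wide, 26 mm high, 8 mm of metal at each side, 12 above; centre 105 mm above the underside. z up.
- press4_eye (a point): Centre of the hanging eye of a steel food press, an oblong base 44 mm along x by 62 mm along y, 14 mm thick; may be absent. Stands upright, 130 mm tall, 0.2 kg; flat upright handle 8 mm thick (x), 38 mm wide (y) from 78 to 130 mm above the underside (28 mm below that). Eye: hole right through along x, 22 wide, 26 mm high, 8 mm of metal at each side, 12 above; centre 105 mm above the underside. z up.
- stand: Fixed stand of the utensil carousel: round dark base 170 mm across, 14 mm thick; post; fixed index plate 140 mm across, top at 134 mm, with six 12 mm holes 60 degrees apart, 55 mm from the axis. Origin on the axis at the counter; z up. A flat tongue 30 mm wide, out to 135 mm from the axis, marks the front, towards its -x.
- front (a point): The front station, fixed in the stand over the tongue: where the middle of a peg lies when it faces the front, 95 mm from the axis towards the stand's -x, 165 mm above the counter. Axes as the stand's (a peg here points along -x). A press hung here has its eye centre about 156 mm above the counter.
- axis (a point): Point on the carousel's vertical axis, 165 mm up. About it turn a hub (60 mm across, top at 178 mm) and six identical steel pegs 60 degrees apart. Peg: level 8 mm bar, centre 165 mm up, out to 115 mm from the axis; the last bit turns up, so the tip ends 126 mm from the axis, its top 177 mm up. A press is hung from outside, eye over the tip, then lowered.
- carousel (a joint): Turn of hub, pegs and knob about the axis, rad, counter-clockwise seen from above positive, range -6.4 to 6.4. A peg faces the front and the pin is over a hole at each multiple of pi/3 (0, 1.047, -1.047, ..). Stiff (0.12 N m) and stays where left while the pin is out; locked while it is home. Starts between two stations, the pin resting on top of the plate.
- pin (a joint): Lift of the sprung index pin, m: 0 fully home in a hole, about 0.010 when its rounded tip rests on the index plate, 0.018 at its upper stop. The spring pushes it down with 6 N when home, 10 N at 0.015. Raised by 0.012 or more, the carousel can be turned; let go within about 2 mm of a hole it drops in by itself.
- knob (a point): Middle of the pin's black knob, an upright cylinder 26 mm across from 18 mm below this point to 18 mm above (rim 30 mm across at the top); 200 mm above the counter with the pin home. It rides with the carousel 55 mm from the axis, midway between two pegs: in the stand's frame at 210 degrees plus the carousel's turn; it does not spin by itself. Pull straight up.
- shaker: Bystander: small glass shaker with steel cap, 36 mm across, 70 mm tall, standing among the presses; origin at its underside.
- tub: Bystander: open white plastic tub 160 x 120 x 80 mm; origin at its underside.
- bowl: Bystander: steel bowl 150 mm across, 75 mm tall; origin at its underside.
- ladle: Bystander: black spoon 200 mm long lying on the counter.
There are look-alikes about, which are no part of the job. What is shaped like the part that bears press2_eye but purple is not meant.

How it is judged (in metres and radians):
On the way, in this order (a step that is already met when the one before it is completed fails the run):
1. the index pin is home in a hole, no press on the carousel yet (value of joint pin below 0.003 m and horizontal distance between each of press1_eye, press2_eye, press3_eye, press4_eye and axis above 0.14 m), for 0.2 s.
2. a press hangs released on the front peg, pin home (value of joint pin below 0.003 m and ((horizontal distance between press1_eye and axis below 0.13 m and height (world z) of press1_eye between 0.145 and 0.166 m and angle between press1_eye's own z axis and vertical below 0.7 rad and contact force between press1 and the fingers below 0.3 N and horizontal distance between press1_eye and front below 0.06 m) or (horizontal distance between press2_eye and axis below 0.13 m and height (world z) of press2_eye between 0.145 and 0.166 m and angle between press2_eye's own z axis and vertical below 0.7 rad and contact force between press2 and the fingers below 0.3 N and horizontal distance between press2_eye and front below 0.06 m) or (horizontal distance between press3_eye and axis below 0.13 m and height (world z) of press3_eye between 0.145 and 0.166 m and angle between press3_eye's own z axis and vertical below 0.7 rad and contact force between press3 and the fingers below 0.3 N and horizontal distance between press3_eye and front below 0.06 m) or (horizontal distance between press4_eye and axis below 0.13 m and height (world z) of press4_eye between 0.145 and 0.166 m and angle between press4_eye's own z axis and vertical below 0.7 rad and contact force between press4 and the fingers below 0.3 N and horizontal distance between press4_eye and front below 0.06 m))), for 0.2 s.
3. the carousel has been indexed: a press hangs on another peg, the front is empty and the pin is home (value of joint pin below 0.003 m and horizontal distance between each of press1_eye, press2_eye, press3_eye, press4_eye and front above 0.06 m and ((horizontal distance between press1_eye and axis below 0.13 m and height (world z) of press1_eye between 0.145 and 0.166 m and angle between press1_eye's own z axis and vertical below 0.7 rad and contact force between press1 and the fingers below 0.3 N) or (horizontal distance between press2_eye and axis below 0.13 m and height (world z) of press2_eye between 0.145 and 0.166 m and angle between press2_eye's own z axis and vertical below 0.7 rad and contact force between press2 and the fingers below 0.3 N) or (horizontal distance between press3_eye and axis below 0.13 m and height (world z) of press3_eye between 0.145 and 0.166 m and angle between press3_eye's own z axis and vertical below 0.7 rad and contact force between press3 and the fingers below 0.3 N) or (horizontal distance between press4_eye and axis below 0.13 m and height (world z) of press4_eye between 0.145 and 0.166 m and angle between press4_eye's own z axis and vertical below 0.7 rad and contact force between press4 and the fingers below 0.3 N))), for 0.2 s.
At the end, for the whole second after the job is handed in: Every press hangs by its eye on its own peg (eye within 130 mm of the axis, 145 to 166 mm high, tilted or swinging less than 0.7 rad, eyes over 50 mm apart), untouched; none within 60 mm of the front station; pin within 3 mm of home, carousel still (value of joint pin below 0.003 m and velocity of joint carousel between -0.05 and 0.05 rad/s and horizontal distance between each of press1_eye, press2_eye, press3_eye, press4_eye and axis below 0.13 m and height (world z) of press1_eye between 0.145 and 0.166 m and angle between each of press1_eye, press2_eye, press3_eye, press4_eye's own z axis and vertical below 0.7 rad and contact force between each of press1, press2, press3, press4 and the fingers below 0.3 N and horizontal distance between each of press1_eye, press2_eye, press3_eye, press4_eye and front above 0.06 m and height (world z) of press2_eye between 0.145 and 0.166 m and height (world z) of press3_eye between 0.145 and 0.166 m and height (world z) of press4_eye between 0.145 and 0.166 m and horizontal distance between press1_eye and press2_eye above 0.05 m and horizontal distance between each of press1_eye, press2_eye and press3_eye above 0.05 m and horizontal distance between each of press1_eye, press2_eye, press3_eye and press4_eye above 0.05 m).
It fails at once if press 1 is handled at a peg that is not at the front station (horizontal distance between press1_eye and axis below 0.118 m and height (world z) of press1_eye between 0.125 and 0.2 m and contact force between press1 and the fingers above 3 N and horizontal distance between press1_eye and front above 0.065 m).
It fails at once if press 2 is handled at a peg that is not at the front station (horizontal distance between press2_eye and axis below 0.118 m and height (world z) of press2_eye between 0.125 and 0.2 m and contact force between press2 and the fingers above 3 N and horizontal distance between press2_eye and front above 0.065 m).
It fails at once if press 3 is handled at a peg that is not at the front station (horizontal distance between press3_eye and axis below 0.118 m and height (world z) of press3_eye between 0.125 and 0.2 m and contact force between press3 and the fingers above 3 N and horizontal distance between press3_eye and front above 0.065 m).
It fails at once if press 4 is handled at a peg that is not at the front station (horizontal distance between press4_eye and axis below 0.118 m and height (world z) of press4_eye between 0.125 and 0.2 m and contact force between press4 and the fingers above 3 N and horizontal distance between press4_eye and front above 0.065 m).
It fails at once if a bystander (shaker, tub, bowl or spoon) is pushed more than 60 mm away (distance of any of shaker, tub, bowl, ladle from where it was at the start of the episode above 0.06 m).
Of press1, press2, press3, press4 only 3 to 4 are there at a start; the rules pass over those that are not, and their reading is None.
At some moment in a run one of press1, press2, press3, press4 may be knocked a few centimetres aside while the robot is not near it.
It also fails if it takes over 210 s, if anything falls off the work surface, if the arm or the gripper's body presses on something with over 40 N, if the wrist force passes 120 N, or if a joint passes its speed limit or range.

## Robot

A 6-joint arm with a two-finger parallel gripper is mounted at the origin on the work surface. World frame = base frame: x ahead of the robot, y to its left, z up, the work surface at z = 0. Lengths are in m, angles in degrees, forces in N, time in s.
With the tool pointing down it reaches from about 0.4 to 0.825 m from the base axis. Payload 7 kg.
Tool frame: the origin (TCP) lies midway between the tips of the shut fingers; the grasp point (between the pads) lies r.pinch_z behind it (r.pinch_z is the distance from the TCP to the grasp point, in m); z points along the fingers, y is the line along which they close (so a half turn about z gives the same grasp; the last joint's range is limited). The gripper opens to 88 mm and grips with 3 to 60 N. Pads are 19 mm wide; open, the fingers measure 130 mm over their backs; the gripper's body (78 mm by 193 mm) begins 47 mm behind the grasp point.
Start: joints at [-46.69, 20.546, 0.682, 0, -70.136, -16.507], TCP at [0.304, -0.602, 0.227] pointing down, gripper open.
Joint ranges: [-176.03, 176.03], [-82.01, 121.73], [-58.28, 71.71], [-173.87, 95.51], [-174.79, -0.11], [-173.66, 173.66]. Speed limits (degrees/s): [136.94, 136.94, 172.46, 180, 180, 180].

## Interface

Orientations are given as [roll, pitch, yaw] about the fixed x, y, z axes, in that order (R = Rz(yaw) Ry(pitch) Rx(roll)).
In Python, from plant import r, optics, job gives the robot as it stands.
- The arm moves only by the shell command python3 -m crank 'ROWS' [FORCE]. ROWS is JSON, a list of rows, each an object with "xyz": the shift along the tool's x, y, z in units of 30 mm (1.0 is 30 mm), a list of three; "delta_rot": the turn, a rotation vector about the tool's x, y, z in degrees, a list of three; "claw": the closure, from 0 (fully open) to 1 (shut). A call has 1 to 20 rows; each row is the pose to reach, as a shift and turn from the pose commanded when the call began, along the tool's axes at that moment; what a row does not reach only later rows make up. A row lasts 1/8 s, in which the tool goes at most 62.5 mm and 10.7 degrees, less where a joint would pass 70% of its speed; a pose out of reach is approached as far as the arm can. A call with a gripper value outside its range is refused whole. The fingers move at their own pace and stop on an object; FORCE is the grip in N (left out, the last holds). Time passes only in rows, so rows that repeat a pose let the fingers close. It gives the time, the measured TCP pose, the force, the opening and the grip force at its end, in the units of the state.
- r.get_state(): the state, without advancing time (a new reading comes with each control period).
- optics.capture(name): name is "scene" or "top" or "wrist"; returns a dict with "img" (400x640x3 uint8, blue, green, red), "fovy" (degrees; the focal length in pixels is half the picture's height over the tangent of half this angle, whatever the lens; pixels are square), "cx", "cy" (the principal point, pixels), "eye" and "rotation" of the camera in the world; the wrist camera has in their place "hand_eye" (4x4, takes a point from camera to tool coordinates, whose origin is the TCP and whose axes are the flange's). Camera axes: x right, y up, looking along -z (the intrinsics and any distortion apply to the point x, -y, -z); pixel columns grow to the right and rows downward; lengths in m; the calibration is good to about 2 mm. The wrist camera is an equidistant fisheye: a pixel r from the principal point sees the ray r / f radians off the axis. A picture is of the moment at which its call begins: read the wrist's pose just before it. There is no depth.
- job.close_job(): hands the job in; it is judged then, once.
The state is a dict: "time_s": time; "joints": joint angles; "qd": joint speeds; "joint_torque": joint torques, N m; "tcp_pos": TCP position; "eef_rot": TCP orientation; "contact_force": force on the tool from outside, world axes, zero at the start; "moment": the same for the moment, N m; "gripper_width": finger opening in m; "gripper_force": force on a finger pad.
Only numpy, scipy, OpenCV 4.12 (cv2) and the standard library are available. Lean on these libraries where they do the work, as an engineer would, in place of code of your own. Each camera call takes 0.05 s, during which the arm holds its last target. There are 200 camera calls.

## Working session

There is one attempt and no reset: what is moved stays moved. The work goes in short steps, Python scripts to look and compute and a shell command to move; the robot and the scene stay as the last step left them, time stands still between calls to the robot, and variables do not carry over. Pictures are saved under pics/ and viewed, at most 14 in all, crops included, and the job is handed in when it is done.

```bash
ls; mkdir -p pics
python3 - <<'E'
from plant import r,optics,job
import cv2
print(r.get_state(), r.pinch_z)
for n in("scene","top","wrist"):
    c=optics.capture(n); cv2.imwrite(f"pics/{n}0.png",c["img"]); print(n,{k:v for k,v in c.items() if k!="img"})
E
```

```text
pics
{'time_s': 0.0, 'joints': array([-4.66892953e+01,  2.05910647e+01,  6.32959991e-01, -2.01608937e-02,
       -7.01360269e+01, -1.65077612e+01]), 'qd': array([-0.03093933,  0.03060169,  0.03779083, -0.16027553,  0.08807397,
       -0.09424693]), 'joint_torque': array([-9.36293945e-04, -5.82717204e+01,  2.93064594e+01,  6.99743316e+00,
        6.87775886e-03, -1.53573164e-04]), 'tcp_pos': array([ 0.30413088, -0.60204312,  0.22562056]), 'eef_rot': array([ 1.79904363e+02, -8.57836035e-03, -1.53203915e+02]), 'contact_force': array([ 0.30567221, -0.20548625, -0.63032056]), 'moment': array([ 0.04545252,  0.00384709, -0.01403761]), 'gripper_force': 0.0, 'gripper_width': 0.08759584862306978} 0.0188
scene {'fovy': 42.62914243513127, 'cx': 314.7001772934564, 'cy': 201.0994698331827, 'eye': array([0.64507582, 0.65397426, 1.33215709]), 'rotation': array([ 27.53749163,   0.28089056, 164.25554243])}
top {'fovy': 45.97664200186054, 'cx': 321.2079186024071, 'cy': 197.8474775837319, 'eye': array([0.29756205, 0.05076087, 1.66860049]), 'rotation': array([  7.69355856,  -0.89270012, -91.08043783])}
wrist {'fovy': 65.70646984690485, 'cx': 319.1779808006019, 'cy': 195.50734176250756, 'hand_eye': array([[ 9.96681190e-05,  9.65124292e-01,  2.61792077e-01,
         7.14959990e-02],
       [ 9.99999752e-01,  8.64019386e-05, -6.99244631e-04,
        -1.07662607e-03],
       [-6.97477323e-04,  2.61792081e-01, -9.65124044e-01,
        -1.58104637e-01],
       [ 0.00000000e+00,  0.00000000e+00,  0.00000000e+00,
         1.00000000e+00]])}
```

View pics/scene0.png

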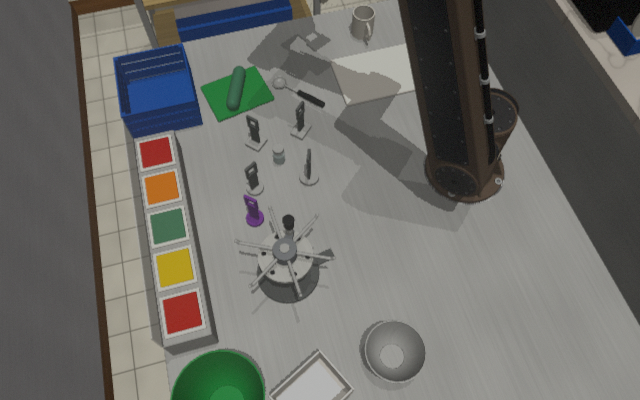

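View pics/top0.png

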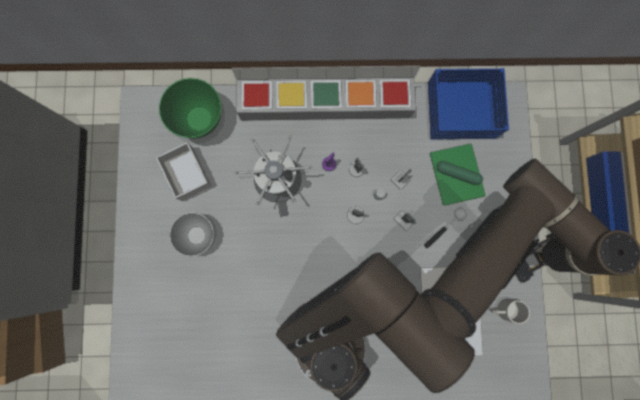

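```bash
cat > h.py <<'E'
import numpy as np, cv2
from scipy.spatial.transform import Rotation as R
from plant import r,optics,job
def cam(n):
    s=r.get_state(); c=optics.capture(n)
    if n=="wrist":
        T=np.eye(4);T[:3,:3]=R.from_euler('xyz',s['eef_rot'],degrees=True).as_matrix();T[:3,3]=s['tcp_pos'];T=T@c['hand_eye']
        c['E'],c['M']=T[:3,3],T[:3,:3]
    else: c['E'],c['M']=np.array(c['eye']),R.from_euler('xyz',c['rotation'],degrees=True).as_matrix()
    c['f']=200/np.tan(np.radians(c['fovy']/2)); c['fish']=n=="wrist"; return c
def ray(c,u,v):
    x,y=(u-c['cx'])/c['f'],(v-c['cy'])/c['f']
    if c['fish']:
        t=np.hypot(x,y); k=np.sin(t)/max(t,1e-9); d=np.array([x*k,-y*k,-np.cos(t)])
    else: d=np.array([x,-y,-1])
    return c['M']@d
def atz(c,u,v,z):
    d=ray(c,u,v); return c['E']+d*(z-c['E'][2])/d[2]
def proj(c,p):
    q=c['M'].T@(np.array(p)-c['E']); x,y,z=q[0],-q[1],-q[2]
    if c['fish']:
        h=np.hypot(x,y); t=np.arctan2(h,z); return np.array([c['cx']+c['f']*t*x/h,c['cy']+c['f']*t*y/h])
    return np.array([c['cx']+c['f']*x/z,c['cy']+c['f']*y/z])
def crop(c,u0,v0,u1,v1,s,name):
    cv2.imwrite(f"pics/{name}.png",cv2.resize(c['img'][v0:v1,u0:u1],None,fx=s,fy=s,interpolation=cv2.INTER_CUBIC))
E
python3 - <<'E'
from h import *
c=cam("top"); d=cam("scene")
crop(c,230,130,430,250,4,"topc"); crop(d,220,85,350,305,2.7,"scenec")
a=cv2.resize(d['img'][85:305,225:345],None,fx=2.7,fy=2.7,interpolation=cv2.INTER_CUBIC)
print(atz(c,340,365,0),proj(c,[0,0,.3]),[atz(c,*p,0.0) for p in [(405,222),(356,215)]],atz(d,395-120+23,245-110,0))
E
```

```text
[-0.05379265 -0.03273136  0.        ] [333.74578572 368.63014367] [array([ 0.43079524, -0.27591844,  0.        ]), array([ 0.45881476, -0.10213321,  0.        ])] [ 0.44979463 -0.25619549  0.        ]
```

View pics/topc.png

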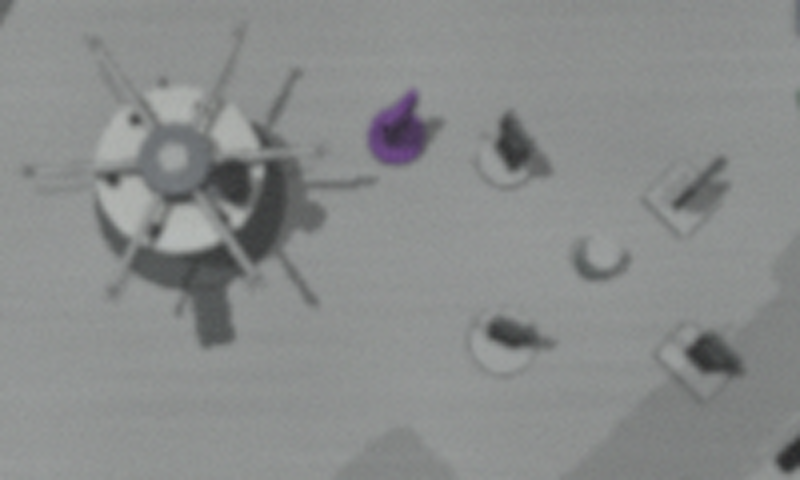

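View pics/scenec.png

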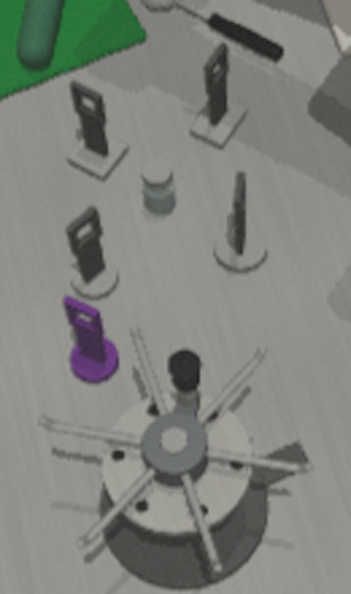

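Run:
```python
from h import *
c=cam("top"); d=cam("scene"); np.set_printoptions(precision=4,suppress=True)
T=lambda u,v,z:atz(c,230+u/4,130+v/4,z)[:2]
S=lambda u,v,z:atz(d,220+u/2.7,85+v/2.7,z)[:2]
print("axis",T(175,156,.178),S(173,440,.178))
print("tongue tip",T(216,346,0.007), "knob",T(236,180,.22),S(184,358,.22))
tips=[(93,42),(240,32),(320,150),(256,283),(112,293),(28,172)]
P=np.array([T(*t,.177) for t in tips]);print("pegs",P,P.mean(0))
a=P-P.mean(0);print(np.hypot(*a.T),np.degrees(np.arctan2(a[:,1],a[:,0])))
sp=[(135,330),(262,352),(308,467),(215,568),(82,543),(43,421)]
P=np.array([S(*t,.177) for t in sp]);print("pegsS",P.mean(0));a=P-P.mean(0);print(np.hypot(*a.T),np.degrees(np.arctan2(a[:,1],a[:,0])))
for n,b,t,sb,st in [("A",(505,160),(510,115),(94,279),(88,212)),("B",(685,202),(725,160),(97,157),(86,88)),("C",(503,345),(500,322),(240,252),(240,178)),("D",(697,362),(700,340),(219,124),(218,50))]:
    print(n,"base",T(*b,.014),S(*sb,.014))
print("shaker",T(600,262,0.035))
```

```text
axis [0.5945 0.1744] [0.5934 0.1762]
tongue tip [0.4572 0.1534] knob [0.5664 0.1236] [0.5666 0.12  ]
pegs [[0.6897 0.2403]
 [0.6963 0.1213]
 [0.5978 0.058 ]
 [0.4907 0.1106]
 [0.4846 0.2251]
 [0.5835 0.2922]] [0.5904 0.1746]
[0.119  0.1185 0.1169 0.1185 0.1173 0.1179] [  33.5031  -26.7286  -86.3908 -147.318   154.4654   93.3637]
pegsS [0.5933 0.1799]
[0.1215 0.1209 0.1217 0.1208 0.1204 0.1216] [ -86.5961 -146.5136  153.7234   92.6721   34.1912  -26.4624]
A base [ 0.6189 -0.1064] [ 0.6227 -0.0982]
B base [ 0.5783 -0.2661] [ 0.5844 -0.2529]
C base [ 0.4531 -0.0998] [ 0.4607 -0.0874]
D base [ 0.435  -0.2708] [ 0.4385 -0.2588]
shaker [ 0.5226 -0.1851]
```

```bash
cat >> h.py <<'E'
CMD='cmd.json'
def delta(p,yaw,s=None,roll=180):
    """shift (30 mm units) and rotvec (deg) in tool axes from the present pose to TCP p, tool down at yaw"""
    s=s or r.get_state(); A=R.from_euler('xyz',s['eef_rot'],degrees=True)
    B=R.from_euler('xyz',[180,0,yaw],degrees=True)
    return np.round(A.inv().apply(np.array(p)-s['tcp_pos'])/.03,3).tolist(),np.round((A.inv()*B).as_rotvec(degrees=True),1).tolist()
E
python3 - <<'E'
from h import *
print(delta((.304,-.602,.36),-171),delta((.5,.16,.36),-171))
E
```

```text
([0.003, 0.018, -4.454], [0.0, -0.0, 17.8]) ([-17.282, 19.743, -4.449], [0.0, -0.0, 17.8])
```

```bash
python3 -m crank '[{"xyz":[0,0,-4.45],"delta_rot":[0,0,0],"claw":0},{"xyz":[0,0,-4.45],"delta_rot":[0,0,9],"claw":0},{"xyz":[-17.28,19.74,-4.45],"delta_rot":[0,0,17.8],"claw":0},{"xyz":[-17.28,19.74,-4.45],"delta_rot":[0,0,17.8],"claw":0},{"xyz":[-17.28,19.74,-4.45],"delta_rot":[0,0,17.8],"claw":0},{"xyz":[-17.28,19.74,-4.45],"delta_rot":[0,0,17.8],"claw":0},{"xyz":[-17.28,19.74,-4.45],"delta_rot":[0,0,17.8],"claw":0},{"xyz":[-17.28,19.74,-4.45],"delta_rot":[0,0,17.8],"claw":0},{"xyz":[-17.28,19.74,-4.45],"delta_rot":[0,0,17.8],"claw":0},{"xyz":[-17.28,19.74,-4.45],"delta_rot":[0,0,17.8],"claw":0},{"xyz":[-17.28,19.74,-4.45],"delta_rot":[0,0,17.8],"claw":0},{"xyz":[-17.28,19.74,-4.45],"delta_rot":[0,0,17.8],"claw":0},{"xyz":[-17.28,19.74,-4.45],"delta_rot":[0,0,17.8],"claw":0},{"xyz":[-17.28,19.74,-4.45],"delta_rot":[0,0,17.8],"claw":0},{"xyz":[-17.28,19.74,-4.45],"delta_rot":[0,0,17.8],"claw":0},{"xyz":[-17.28,19.74,-4.45],"delta_rot":[0,0,17.8],"claw":0},{"xyz":[-17.28,19.74,-4.45],"delta_rot":[0,0,17.8],"claw":0},{"xyz":[-17.28,19.74,-4.45],"delta_rot":[0,0,17.8],"claw":0}]'
python3 - <<'E'
from h import *
s=r.get_state();print(s['tcp_pos'],s['eef_rot'],s['joints'])
c=cam("wrist");crop(c,100,50,540,380,1.8,"w1")
E
```

```text
time_s: 2.6
tcp_pos: [0.4998, 0.1589, 0.3604]
eef_rot: [180.0, 0.0, -171.1]
contact_force: [-0.2, -0.6, 0.1]
gripper_width: 0.0877
gripper_force: 0.0
[0.49984642 0.15893787 0.36044488] [ 1.79986310e+02  3.16032994e-02 -1.71050596e+02] [ 3.90916326e+01  2.70652156e+00 -4.88631406e+00  4.06655608e-03
 -8.23729600e+01 -1.20142764e+02]
```

View pics/w1.png

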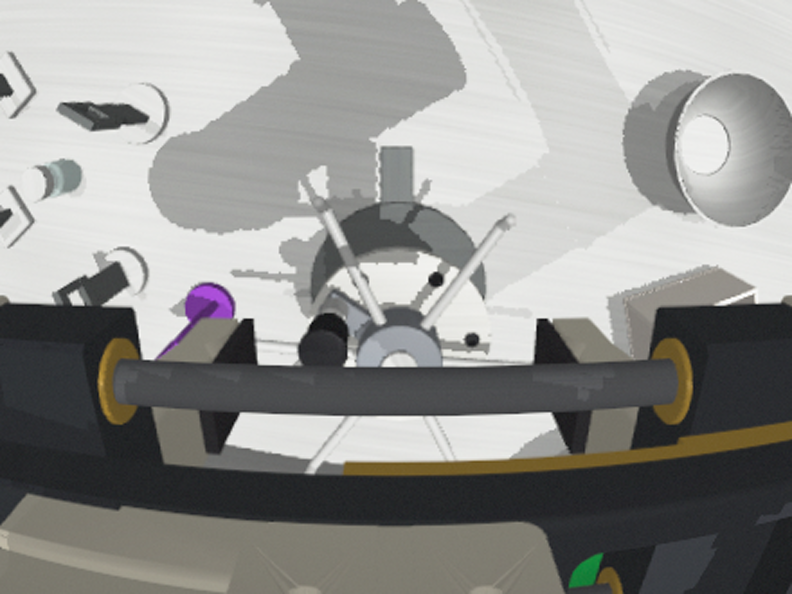

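Run:
```python
from h import *
np.set_printoptions(precision=4,suppress=True)
c=cam("wrist"); T=lambda x,y,z:atz(c,100+x/1.8,50+y/1.8,z)[:2]
# refine hole centroids
g=cv2.cvtColor(c['img'],cv2.COLOR_BGR2GRAY)
for x,y in [(436,279),(472,340)]:
    u,v=int(100+x/1.8),int(50+y/1.8); w=g[v-6:v+7,u-6:u+7]; m=cv2.moments((w<90).astype(np.uint8),True)
    print('hole',T((u-6+m['m10']/m['m00']-100)*1.8,(v-6+m['m01']/m['m00']-50)*1.8,.134),m['m00'])
print("hub",T(400,347,.178),"knob",[T(324,346,z) for z in(.218,.228)],"pegtips",T(319,202,.177),T(510,220,.177))
print("tongue",[T(396.5,147,z) for z in(.003,.014)],"corners",T(381,147,.007),T(412,147,.007),"sides",T(383,200,.007),T(412.5,200,.007))
for n,x,y in [("A",127,272),("C",150,112)]: print(n,T(x,y,.014))
```

```text
hole [0.5408 0.194 ] 56.0
hole [0.5839 0.2298] 43.0
hub [0.5785 0.1739] knob [array([0.5677, 0.1263]), array([0.5631, 0.127 ])] pegtips [0.4905 0.1087] [0.4829 0.2291]
tongue [array([0.4596, 0.1534]), array([0.4589, 0.1533])] corners [0.4615 0.1394] [0.4571 0.1674] sides [0.5099 0.1487] [0.5057 0.1757]
A [ 0.6182 -0.1003]
C [ 0.455  -0.0852]
```

Run:
```python
from h import *
print(delta((.568,.126,.28),-116.7),delta((.568,.126,.194),-116.7))
```

```text
([-2.069, -1.439, 2.685], [0.0, 0.0, -54.4]) ([-2.067, -1.44, 5.551], [0.0, 0.0, -54.4])
```

```bash
python3 -m crank '[{"xyz":[-2.07,-1.44,2.0],"delta_rot":[0,0,-10],"claw":0},{"xyz":[-2.07,-1.44,2.0],"delta_rot":[0,0,-20],"claw":0},{"xyz":[-2.07,-1.44,2.0],"delta_rot":[0,0,-30],"claw":0},{"xyz":[-2.07,-1.44,2.0],"delta_rot":[0,0,-40],"claw":0},{"xyz":[-2.07,-1.44,2.0],"delta_rot":[0,0,-50],"claw":0},{"xyz":[-2.07,-1.44,2.7],"delta_rot":[0,0,-54.4],"claw":0.2},{"xyz":[-2.07,-1.44,4.0],"delta_rot":[0,0,-54.4],"claw":0.2},{"xyz":[-2.07,-1.44,5.0],"delta_rot":[0,0,-54.4],"claw":0.2},{"xyz":[-2.07,-1.44,5.55],"delta_rot":[0,0,-54.4],"claw":0.2},{"xyz":[-2.07,-1.44,5.55],"delta_rot":[0,0,-54.4],"claw":0.2},{"xyz":[-2.07,-1.44,5.55],"delta_rot":[0,0,-54.4],"claw":1},{"xyz":[-2.07,-1.44,5.55],"delta_rot":[0,0,-54.4],"claw":1},{"xyz":[-2.07,-1.44,5.55],"delta_rot":[0,0,-54.4],"claw":1},{"xyz":[-2.07,-1.44,5.55],"delta_rot":[0,0,-54.4],"claw":1},{"xyz":[-2.07,-1.44,5.55],"delta_rot":[0,0,-54.4],"claw":1},{"xyz":[-2.07,-1.44,5.55],"delta_rot":[0,0,-54.4],"claw":1},{"xyz":[-2.07,-1.44,5.55],"delta_rot":[0,0,-54.4],"claw":1}]' 40
```

```text
time_s: 4.82
tcp_pos: [0.5685, 0.1268, 0.1938]
eef_rot: [-180.0, 0.0, -116.6]
contact_force: [2.1, -2.4, 1.2]
gripper_width: 0.0281
gripper_force: 40.0
```

```bash
python3 -m crank '[{"xyz":[0,0,-0.1],"delta_rot":[0,0,0],"claw":1},{"xyz":[0,0,-0.18],"delta_rot":[0,0,0],"claw":1},{"xyz":[0,0,-0.18],"delta_rot":[0,0,0],"claw":1},{"xyz":[-0.007,-0.16,-0.18],"delta_rot":[0,0,-5],"claw":1},{"xyz":[-0.028,-0.318,-0.18],"delta_rot":[0,0,-10],"claw":1},{"xyz":[-0.062,-0.474,-0.18],"delta_rot":[0,0,-15],"claw":1},{"xyz":[-0.111,-0.627,-0.18],"delta_rot":[0,0,-20],"claw":1},{"xyz":[-0.172,-0.775,-0.18],"delta_rot":[0,0,-25],"claw":1},{"xyz":[-0.246,-0.917,-0.18],"delta_rot":[0,0,-30],"claw":1},{"xyz":[-0.332,-1.052,-0.18],"delta_rot":[0,0,-35],"claw":1},{"xyz":[-0.352,-1.08,-0.18],"delta_rot":[0,0,-36.1],"claw":1},{"xyz":[-0.352,-1.08,-0.18],"delta_rot":[0,0,-36.1],"claw":1}]'
python3 - <<'E'
from h import *
a=np.radians(279.4);p=[.593+.055*np.cos(a),.175+.055*np.sin(a)];print(p,delta((*p,.182),-80.6),r.get_state()['tcp_pos'])
E
```

```text
time_s: 6.32
tcp_pos: [0.6014, 0.1216, 0.1975]
eef_rot: [179.9, -0.0, -80.6]
contact_force: [5.8, -1.3, -10.2]
gripper_width: 0.0278
gripper_force: 40.0
[np.float64(0.6019829279232891), np.float64(0.12073853111161667)] ([0.033, -0.016, 0.515], [0.1, -0.0, 0.0]) [0.60136756 0.1216459  0.1974586 ]
```

```bash
python3 -m crank '[{"xyz":[0,0,0.12],"delta_rot":[0,0,0],"claw":1},{"xyz":[0,0,0.24],"delta_rot":[0,0,0],"claw":1},{"xyz":[0,0,0.36],"delta_rot":[0,0,0],"claw":1},{"xyz":[0,0,0.46],"delta_rot":[0,0,0],"claw":1},{"xyz":[0,0,0.46],"delta_rot":[0,0,0],"claw":1},{"xyz":[0,0,0.46],"delta_rot":[0,0,0],"claw":1}]'
```

```text
time_s: 7.08
tcp_pos: [0.6017, 0.1217, 0.1853]
eef_rot: [180.0, -0.0, -80.5]
contact_force: [2.7, -2.9, -7.7]
gripper_width: 0.028
gripper_force: 40.0
```

```bash
python3 -m crank '[{"xyz":[0,0,0],"delta_rot":[0,0,0],"claw":0.2},{"xyz":[0,0,0],"delta_rot":[0,0,0],"claw":0.2},{"xyz":[0,0,0],"delta_rot":[0,0,0],"claw":0.2},{"xyz":[0,0,-1.5],"delta_rot":[0,0,0],"claw":0.2},{"xyz":[0,0,-3],"delta_rot":[0,0,0],"claw":0},{"xyz":[0,0,-5],"delta_rot":[0,0,0],"claw":0}]'
python3 - <<'E'
from h import *
print(delta((.65,-.18,.40),-171))
E
```

```text
time_s: 7.82
tcp_pos: [0.6011, 0.1218, 0.3361]
eef_rot: [179.9, -0.0, -80.5]
contact_force: [0.9, 0.8, 0.7]
gripper_width: 0.0823
gripper_force: 0.0
([10.192, 0.062, -2.128], [0.1, -0.1, 90.5])
```

```bash
python3 -m crank '[{"xyz":[10.2,0,-2.1],"delta_rot":[0,0,10],"claw":0},{"xyz":[10.2,0,-2.1],"delta_rot":[0,0,20],"claw":0},{"xyz":[10.2,0,-2.1],"delta_rot":[0,0,30],"claw":0},{"xyz":[10.2,0,-2.1],"delta_rot":[0,0,40],"claw":0},{"xyz":[10.2,0,-2.1],"delta_rot":[0,0,50],"claw":0},{"xyz":[10.2,0,-2.1],"delta_rot":[0,0,60],"claw":0},{"xyz":[10.2,0,-2.1],"delta_rot":[0,0,70],"claw":0},{"xyz":[10.2,0,-2.1],"delta_rot":[0,0,80],"claw":0},{"xyz":[10.2,0,-2.1],"delta_rot":[0,0,90.5],"claw":0},{"xyz":[10.2,0,-2.1],"delta_rot":[0,0,90.5],"claw":0},{"xyz":[10.2,0,-2.1],"delta_rot":[0,0,90.5],"claw":0},{"xyz":[10.2,0,-2.1],"delta_rot":[0,0,90.5],"claw":0}]'
python3 - <<'E'
from h import *
s=r.get_state();print(s['tcp_pos'],s['eef_rot'],s['joints'])
c=cam("wrist");crop(c,120,0,520,300,2,"w2")
E
```

```text
time_s: 9.32
tcp_pos: [0.6523, -0.1799, 0.3983]
eef_rot: [-180.0, 0.0, -170.9]
contact_force: [0.2, 0.1, 0.5]
gripper_width: 0.0875
gripper_force: 0.0
[ 0.65234174 -0.17986769  0.39825537] [-1.79999161e+02  8.06846991e-03 -1.70854578e+02] [ 1.05056313e+00  1.79403995e+01  1.85767361e+01 -3.05452613e-04
 -9.06282303e+01 -8.19051443e+01]
```

View pics/w2.png

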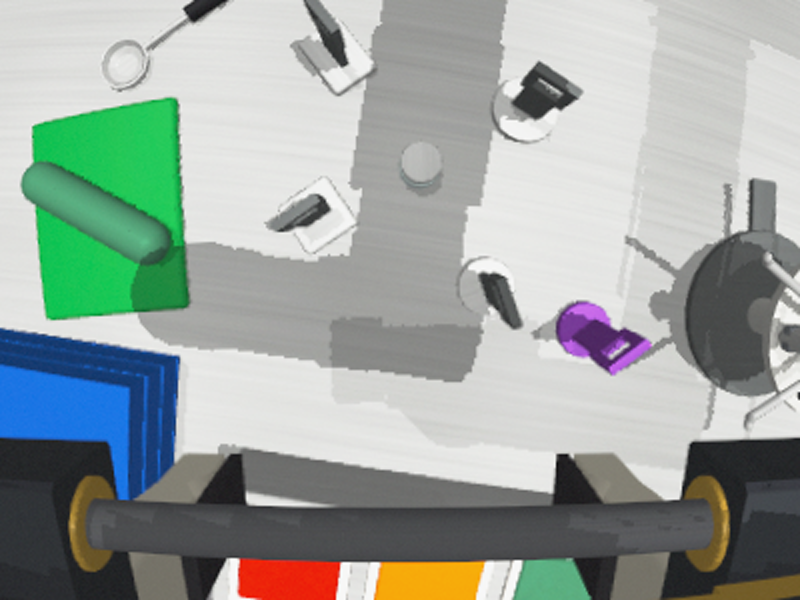

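Run:
```python
from h import *
np.set_printoptions(precision=4,suppress=True)
c=cam("wrist");np.save('w2.npy',c['img'])
o={"A":(345,122),"B":(250,82),"C":(360,22),"D":(264,0)}
t=[cv2.resize(c['img'][v:v+48,u:u+64],None,fx=6.25,fy=6.25,interpolation=cv2.INTER_CUBIC) for u,v in o.values()]
cv2.imwrite("pics/m1.png",np.vstack([np.hstack(t[:2]),np.hstack(t[2:])]))
```

```text
(no output)
```

View pics/m1.png

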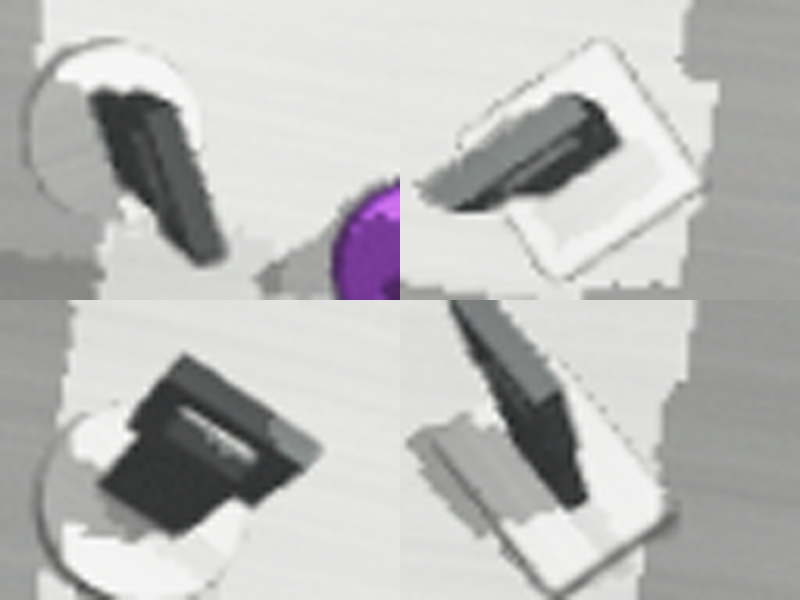

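Run:
```python
from h import *
np.set_printoptions(precision=4,suppress=True)
c=cam("wrist")
q={"A":(345,122,0,0,(157,99),(212,258),(113,127)),"B":(250,82,400,0,(437,197),(588,102),(580,160)),"C":(360,22,0,300,(174,364),(312,458),(141,502)),"D":(264,0,400,300,(455,300),(554,392),(560,470))}
for n,(u,v,a,b,p1,p2,pb) in q.items():
    T=lambda p,z:atz(c,u+(p[0]-a)/6.25,v+(p[1]-b)/6.25,z)[:2]
    P,Q=T(p1,.13),T(p2,.13); e=Q-P
    print(n,P,Q,"len",np.hypot(*e),"mid",(P+Q)/2,"y-dir",np.degrees(np.arctan2(e[1],e[0])),"base",T(pb,.014))
```

```text
A [ 0.6036 -0.1173] [ 0.6367 -0.0982] len 0.03821574585338405 mid [ 0.6201 -0.1078] y-dir 29.994248624023044 base [ 0.6194 -0.1079]
B [ 0.5946 -0.2786] [ 0.5694 -0.2482] len 0.0394395976774372 mid [ 0.582  -0.2634] y-dir 129.6782372410837 base [ 0.5823 -0.2632]
C [ 0.4505 -0.1171] [ 0.4649 -0.0828] len 0.03726099286382707 mid [ 0.4577 -0.1   ] y-dir 67.19308638093224 base [ 0.4578 -0.1   ]
D [ 0.4288 -0.282 ] [ 0.4491 -0.256 ] len 0.03299969305191605 mid [ 0.4389 -0.269 ] y-dir 52.04146619527174 base [ 0.4363 -0.2676]
```

Run:
```python
from h import *
print(delta((.4577,-.1,.2),157.2),delta((.4577,-.1,.096),157.2))
```

```text
([5.987, 3.653, 6.606], [0.0, 0.0, 31.9]) ([5.987, 3.653, 10.073], [0.0, 0.0, 31.9])
```

```bash
python3 -m crank '[{"xyz":[5.987,3.653,6.6],"delta_rot":[0,0,10],"claw":0},{"xyz":[5.987,3.653,6.6],"delta_rot":[0,0,20],"claw":0},{"xyz":[5.987,3.653,6.6],"delta_rot":[0,0,30],"claw":0},{"xyz":[5.987,3.653,6.6],"delta_rot":[0,0,31.9],"claw":0},{"xyz":[5.987,3.653,6.6],"delta_rot":[0,0,31.9],"claw":0},{"xyz":[5.987,3.653,6.6],"delta_rot":[0,0,31.9],"claw":0},{"xyz":[5.987,3.653,6.6],"delta_rot":[0,0,31.9],"claw":0},{"xyz":[5.987,3.653,6.6],"delta_rot":[0,0,31.9],"claw":0},{"xyz":[5.987,3.653,6.6],"delta_rot":[0,0,31.9],"claw":0}]'
python3 - <<'E'
from h import *
print(delta((.4577,-.1,.096),157.2))
E
```

```text
time_s: 10.6
tcp_pos: [0.4585, -0.1, 0.2005]
eef_rot: [180.0, 0.0, 157.1]
contact_force: [1.2, -0.4, 0.6]
gripper_width: 0.0875
gripper_force: 0.0
([0.027, -0.013, 3.483], [0.0, 0.0, -0.1])
```

```bash
python3 -m crank '[{"xyz":[0.03,0,1.5],"delta_rot":[0,0,0],"claw":0},{"xyz":[0.03,0,2.7],"delta_rot":[0,0,0],"claw":0},{"xyz":[0.03,0,3.48],"delta_rot":[0,0,0],"claw":0},{"xyz":[0.03,0,3.48],"delta_rot":[0,0,0],"claw":0},{"xyz":[0.03,0,3.48],"delta_rot":[0,0,0],"claw":1},{"xyz":[0.03,0,3.48],"delta_rot":[0,0,0],"claw":1},{"xyz":[0.03,0,3.48],"delta_rot":[0,0,0],"claw":1},{"xyz":[0.03,0,3.48],"delta_rot":[0,0,0],"claw":1},{"xyz":[0.03,0,3.48],"delta_rot":[0,0,0],"claw":1},{"xyz":[0.03,0,3.48],"delta_rot":[0,0,0],"claw":1},{"xyz":[0.03,0,2.5],"delta_rot":[0,0,0],"claw":1},{"xyz":[0.03,0,0],"delta_rot":[0,0,0],"claw":1},{"xyz":[0.03,0,-3],"delta_rot":[0,0,0],"claw":1},{"xyz":[0.03,0,-3],"delta_rot":[0,0,0],"claw":1},{"xyz":[0.03,0,-3],"delta_rot":[0,0,0],"claw":1}]' 30
python3 - <<'E'
from h import *
print(r.get_state()['joints'])
a=np.radians(9.4);ax=np.array([.593,.175]);u=-np.array([np.cos(a),np.sin(a)])
for d,z in[(.175,.29),(.175,.160),(.111,.160),(.111,.147)]: p=ax+u*d;print(d,p,z,delta((*p,z),-170.6))
E
```

```text
time_s: 12.48
tcp_pos: [0.4583, -0.0994, 0.2933]
eef_rot: [179.8, 0.3, 157.1]
contact_force: [-0.0, -0.1, -1.6]
gripper_width: 0.0378
gripper_force: 30.0
[ 1.19337456e+01 -1.88214481e+00 -1.80205025e+01  3.62754576e-02
 -7.35174431e+01 -1.24830567e+02]
0.175 [0.42034987 0.14641796] 0.29 ([4.354, 7.056, 0.108], [0.1, 0.3, -32.3])
0.175 [0.42034987 0.14641796] 0.16 ([4.377, 7.043, 4.441], [0.1, 0.3, -32.3])
0.111 [0.48349049 0.15687082] 0.16 ([2.573, 8.183, 4.454], [0.1, 0.3, -32.3])
0.111 [0.48349049 0.15687082] 0.147 ([2.576, 8.182, 4.887], [0.1, 0.3, -32.3])
```

```bash
python3 -m crank '[{"xyz":[4.36,7.05,0.1],"delta_rot":[0,0,-8],"claw":1},{"xyz":[4.36,7.05,0.1],"delta_rot":[0,0,-16],"claw":1},{"xyz":[4.36,7.05,0.1],"delta_rot":[0,0,-24],"claw":1},{"xyz":[4.36,7.05,0.1],"delta_rot":[0,0,-32.3],"claw":1},{"xyz":[4.36,7.05,0.1],"delta_rot":[0,0,-32.3],"claw":1},{"xyz":[4.36,7.05,0.1],"delta_rot":[0,0,-32.3],"claw":1},{"xyz":[4.37,7.05,1.5],"delta_rot":[0,0,-32.3],"claw":1},{"xyz":[4.37,7.05,3],"delta_rot":[0,0,-32.3],"claw":1},{"xyz":[4.37,7.05,4.44],"delta_rot":[0,0,-32.3],"claw":1},{"xyz":[4.37,7.05,4.44],"delta_rot":[0,0,-32.3],"claw":1},{"xyz":[4.37,7.05,4.44],"delta_rot":[0,0,-32.3],"claw":1}]'
python3 - <<'E'
from h import *
c=cam("wrist");crop(c,200,0,440,180,3.3,"w3")
a=np.radians(9.4);ax=np.array([.593,.175]);u=-np.array([np.cos(a),np.sin(a)])
for d,z in[(.110,.160),(.110,.144)]: p=ax+u*d;print(d,p,z,delta((*p,z),-170.6))
E
```

```text
time_s: 13.85
tcp_pos: [0.4195, 0.146, 0.1583]
eef_rot: [180.0, 0.1, -170.7]
contact_force: [0.3, 1.0, -0.3]
gripper_width: 0.0377
gripper_force: 30.0
0.11 [0.48447706 0.15703414] 0.16 ([-2.188, -0.006, -0.037], [0.1, 0.1, -0.0])
0.11 [0.48447706 0.15703414] 0.144 ([-2.186, -0.006, 0.497], [0.1, 0.1, -0.0])
```

View pics/w3.png

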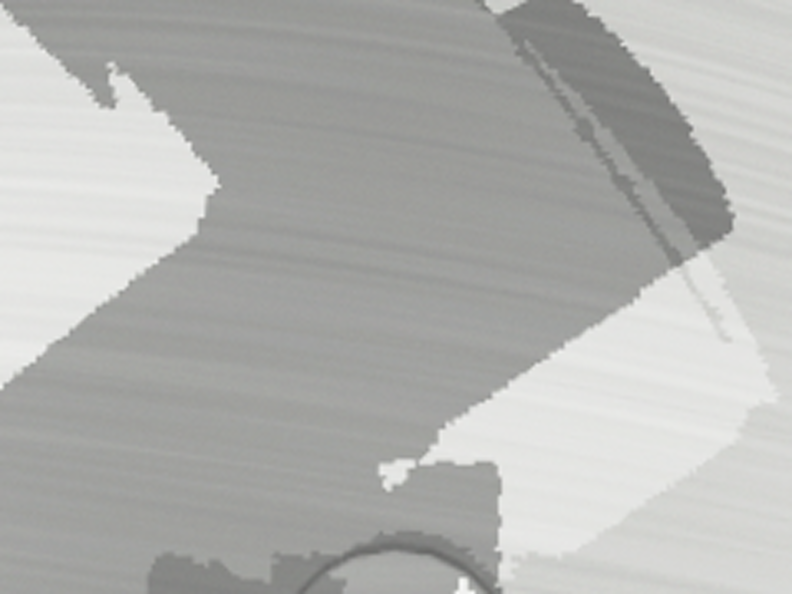

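```bash
python3 -m crank '[{"xyz":[-0.5,0,-0.03],"delta_rot":[0,0,0],"claw":1},{"xyz":[-0.9,0,-0.03],"delta_rot":[0,0,0],"claw":1},{"xyz":[-1.3,0,-0.03],"delta_rot":[0,0,0],"claw":1},{"xyz":[-1.7,0,-0.03],"delta_rot":[0,0,0],"claw":1},{"xyz":[-1.9,0,-0.03],"delta_rot":[0,0,0],"claw":1},{"xyz":[-1.9,0,-0.03],"delta_rot":[0,0,0],"claw":1}]'
python3 - <<'E'
from h import *
c=cam("wrist");crop(c,220,120,420,270,4,"w4")
E
```

```text
time_s: 14.65
tcp_pos: [0.4749, 0.1556, 0.1575]
eef_rot: [-180.0, -0.0, -170.6]
contact_force: [-0.1, 0.0, -2.2]
gripper_width: 0.0379
gripper_force: 30.0
```

View pics/w4.png

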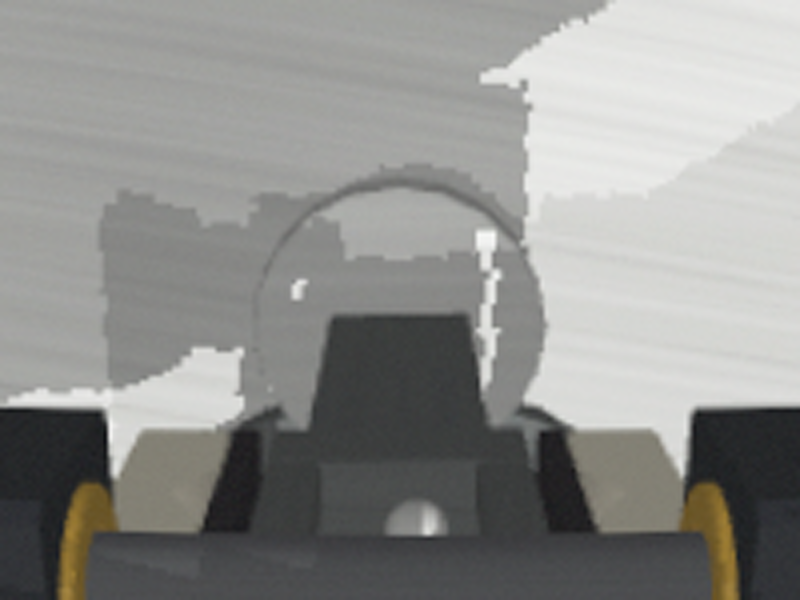

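```bash
python3 -m crank '[{"xyz":[-0.2,0.06,0],"delta_rot":[0,0,0],"claw":1},{"xyz":[-0.32,0.06,0],"delta_rot":[0,0,0],"claw":1},{"xyz":[-0.32,0.06,0],"delta_rot":[0,0,0],"claw":1},{"xyz":[-0.32,0.06,0.15],"delta_rot":[0,0,0],"claw":1},{"xyz":[-0.32,0.06,0.3],"delta_rot":[0,0,0],"claw":1},{"xyz":[-0.32,0.06,0.4],"delta_rot":[0,0,0],"claw":1},{"xyz":[-0.32,0.06,0.4],"delta_rot":[0,0,0],"claw":1},{"xyz":[-0.32,0.06,0.4],"delta_rot":[0,0,0],"claw":1}]'
```

```text
time_s: 15.7
tcp_pos: [0.4841, 0.159, 0.1465]
eef_rot: [-180.0, 0.0, -170.6]
contact_force: [-1.6, -1.2, 5.7]
gripper_width: 0.0374
gripper_force: 30.0
```

```bash
python3 -m crank '[{"xyz":[0,0,-0.04],"delta_rot":[0,0,0],"claw":0.3},{"xyz":[0,0,-0.04],"delta_rot":[0,0,0],"claw":0},{"xyz":[0,0,-0.04],"delta_rot":[0,0,0],"claw":0},{"xyz":[0,0,-0.04],"delta_rot":[0,0,0],"claw":0},{"xyz":[0,0,-1],"delta_rot":[0,0,0],"claw":0},{"xyz":[0,0,-2.5],"delta_rot":[0,0,0],"claw":0},{"xyz":[0,0,-4.5],"delta_rot":[0,0,0],"claw":0},{"xyz":[0,0,-4.5],"delta_rot":[0,0,0],"claw":0}]'
python3 - <<'E'
from h import *
print(delta((.602,.1212,.28),-80.6),delta((.602,.1212,.184),-80.6))
E
```

```text
time_s: 16.7
tcp_pos: [0.486, 0.1601, 0.2859]
eef_rot: [179.8, 0.5, -170.6]
contact_force: [-0.6, -0.2, -0.8]
gripper_width: 0.088
gripper_force: 0.0
([-3.599, -1.913, 0.221], [-0.2, 0.5, -90.0]) ([-3.573, -1.923, 3.42], [-0.2, 0.5, -90.0])
```

```bash
python3 -m crank '[{"xyz":[-1,-0.5,0],"delta_rot":[0,0,-10],"claw":0.2},{"xyz":[-2,-1,0],"delta_rot":[0,0,-20],"claw":0.2},{"xyz":[-3.58,-1.92,0],"delta_rot":[0,0,-30],"claw":0.2},{"xyz":[-3.58,-1.92,0],"delta_rot":[0,0,-40],"claw":0.2},{"xyz":[-3.58,-1.92,0],"delta_rot":[0,0,-50],"claw":0.2},{"xyz":[-3.58,-1.92,0],"delta_rot":[0,0,-60],"claw":0.2},{"xyz":[-3.58,-1.92,0],"delta_rot":[0,0,-70],"claw":0.2},{"xyz":[-3.58,-1.92,0],"delta_rot":[0,0,-80],"claw":0.2},{"xyz":[-3.58,-1.92,0.2],"delta_rot":[0,0,-90],"claw":0.2},{"xyz":[-3.58,-1.92,1],"delta_rot":[0,0,-90],"claw":0.2},{"xyz":[-3.58,-1.92,2.3],"delta_rot":[0,0,-90],"claw":0.2},{"xyz":[-3.58,-1.92,3.4],"delta_rot":[0,0,-90],"claw":0.2},{"xyz":[-3.58,-1.92,3.4],"delta_rot":[0,0,-90],"claw":0.2},{"xyz":[-3.58,-1.92,3.4],"delta_rot":[0,0,-90],"claw":1},{"xyz":[-3.58,-1.92,3.4],"delta_rot":[0,0,-90],"claw":1},{"xyz":[-3.58,-1.92,3.4],"delta_rot":[0,0,-90],"claw":1},{"xyz":[-3.58,-1.92,3.4],"delta_rot":[0,0,-90],"claw":1},{"xyz":[-3.58,-1.92,3.4],"delta_rot":[0,0,-90],"claw":1},{"xyz":[-3.58,-1.92,3.4],"delta_rot":[0,0,-90],"claw":1}]' 40
```

```text
time_s: 19.08
tcp_pos: [0.6012, 0.1201, 0.1796]
eef_rot: [-179.8, 0.0, -80.6]
contact_force: [7.3, -0.8, -1.2]
gripper_width: 0.0279
gripper_force: 40.0
```

Run:
```python
from h import *
print(delta((.602,.1212,.184),-80.6), r.get_state()['joints'])
```

```text
([-0.033, -0.034, -0.147], [-0.2, 0.0, 0.0]) [ 29.57094371  16.56432944 -11.49144716   0.07891712 -61.73869252
 -20.19628488]
```

```bash
python3 -m crank '[{"xyz":[0,0,-0.2],"delta_rot":[0,0,0],"claw":1},{"xyz":[0,0,-0.4],"delta_rot":[0,0,0],"claw":1},{"xyz":[0,0,-0.57],"delta_rot":[0,0,0],"claw":1},{"xyz":[0,0,-0.57],"delta_rot":[0,0,0],"claw":1},{"xyz":[-0.007,-0.16,-0.57],"delta_rot":[0,0,-5],"claw":1},{"xyz":[-0.028,-0.318,-0.57],"delta_rot":[0,0,-10],"claw":1},{"xyz":[-0.062,-0.474,-0.57],"delta_rot":[0,0,-15],"claw":1},{"xyz":[-0.111,-0.627,-0.57],"delta_rot":[0,0,-20],"claw":1},{"xyz":[-0.172,-0.775,-0.57],"delta_rot":[0,0,-25],"claw":1},{"xyz":[-0.246,-0.917,-0.57],"delta_rot":[0,0,-30],"claw":1},{"xyz":[-0.332,-1.052,-0.57],"delta_rot":[0,0,-35],"claw":1},{"xyz":[-0.429,-1.178,-0.57],"delta_rot":[0,0,-40],"claw":1},{"xyz":[-0.537,-1.296,-0.57],"delta_rot":[0,0,-45],"claw":1},{"xyz":[-0.655,-1.404,-0.57],"delta_rot":[0,0,-50],"claw":1},{"xyz":[-0.782,-1.502,-0.57],"delta_rot":[0,0,-55],"claw":1},{"xyz":[-0.85,-1.548,-0.57],"delta_rot":[0,0,-57.5],"claw":1},{"xyz":[-0.917,-1.588,-0.57],"delta_rot":[0,0,-60],"claw":1},{"xyz":[-0.917,-1.588,-0.57],"delta_rot":[0,0,-60],"claw":1},{"xyz":[-0.917,-1.588,-0.57],"delta_rot":[0,0,-60],"claw":1}]'
python3 - <<'E'
from h import *
a=np.radians(339.4);p=[.593+.055*np.cos(a),.175+.055*np.sin(a)];print(p,delta((*p,.183),-20.6))
E
```

```text
time_s: 21.45
tcp_pos: [0.6453, 0.1548, 0.1956]
eef_rot: [-179.9, -0.3, -20.6]
contact_force: [17.3, -1.8, -10.4]
gripper_width: 0.0281
gripper_force: 40.0
[np.float64(0.6444832744656435), np.float64(0.1556487093377414)] ([-0.04, -0.017, 0.421], [-0.1, -0.3, -0.0])
```

```bash
python3 -m crank '[{"xyz":[0.04,0,0],"delta_rot":[0,0,0],"claw":1},{"xyz":[0.04,0,0.12],"delta_rot":[0,0,0],"claw":1},{"xyz":[0.04,0,0.24],"delta_rot":[0,0,0],"claw":1},{"xyz":[0.04,0,0.36],"delta_rot":[0,0,0],"claw":1},{"xyz":[0.04,0,0.48],"delta_rot":[0,0,0],"claw":1},{"xyz":[0.04,0,0.48],"delta_rot":[0,0,0],"claw":1},{"xyz":[0.04,0,0.48],"delta_rot":[0,0,0],"claw":1}]'
```

```text
time_s: 22.32
tcp_pos: [0.6458, 0.1552, 0.181]
eef_rot: [-179.8, -0.2, -20.6]
contact_force: [14.3, 1.3, -9.4]
gripper_width: 0.028
gripper_force: 40.0
```

```bash
python3 -m crank '[{"xyz":[0,0,0],"delta_rot":[0,0,0],"claw":0.2},{"xyz":[0,0,0],"delta_rot":[0,0,0],"claw":0.2},{"xyz":[0,0,0],"delta_rot":[0,0,0],"claw":0.2},{"xyz":[0,0,-1.5],"delta_rot":[0,0,0],"claw":0.2},{"xyz":[0,0,-3],"delta_rot":[0,0,0],"claw":0},{"xyz":[0,0,-5],"delta_rot":[0,0,0],"claw":0},{"xyz":[0,0,-5],"delta_rot":[0,0,0],"claw":0}]'
python3 - <<'E'
from h import *
print(delta((.652,-.18,.398),-170.9))
E
```

```text
time_s: 23.2
tcp_pos: [0.6447, 0.1545, 0.3381]
eef_rot: [-179.6, -0.4, -20.6]
contact_force: [0.5, -0.1, -1.0]
gripper_width: 0.0868
gripper_force: 0.0
([4.163, 10.341, -2.033], [-0.7, 0.3, 150.3])
```

```bash
python3 -m crank '[{"xyz":[4.16,10.34,-2.03],"delta_rot":[0,0,10],"claw":0},{"xyz":[4.16,10.34,-2.03],"delta_rot":[0,0,20],"claw":0},{"xyz":[4.16,10.34,-2.03],"delta_rot":[0,0,30],"claw":0},{"xyz":[4.16,10.34,-2.03],"delta_rot":[0,0,40],"claw":0},{"xyz":[4.16,10.34,-2.03],"delta_rot":[0,0,50],"claw":0},{"xyz":[4.16,10.34,-2.03],"delta_rot":[0,0,60],"claw":0},{"xyz":[4.16,10.34,-2.03],"delta_rot":[0,0,70],"claw":0},{"xyz":[4.16,10.34,-2.03],"delta_rot":[0,0,80],"claw":0},{"xyz":[4.16,10.34,-2.03],"delta_rot":[0,0,90],"claw":0},{"xyz":[4.16,10.34,-2.03],"delta_rot":[0,0,100],"claw":0},{"xyz":[4.16,10.34,-2.03],"delta_rot":[0,0,110],"claw":0},{"xyz":[4.16,10.34,-2.03],"delta_rot":[0,0,120],"claw":0},{"xyz":[4.16,10.34,-2.03],"delta_rot":[0,0,130],"claw":0},{"xyz":[4.16,10.34,-2.03],"delta_rot":[0,0,140],"claw":0},{"xyz":[4.16,10.34,-2.03],"delta_rot":[-0.7,0.3,150.3],"claw":0},{"xyz":[4.16,10.34,-2.03],"delta_rot":[-0.7,0.3,150.3],"claw":0},{"xyz":[4.16,10.34,-2.03],"delta_rot":[-0.7,0.3,150.3],"claw":0},{"xyz":[4.16,10.34,-2.03],"delta_rot":[-0.7,0.3,150.3],"claw":0}]'
python3 - <<'E'
from h import *
np.set_printoptions(precision=4,suppress=True)
c=cam("wrist"); crop(c,240,0,640,240,2,"w5")
p=np.load('w2.npy'); d=cv2.absdiff(c['img'],p).max(2)
for n,(u,v,w,h) in {"A":(345,122,45,45),"B":(250,82,55,48),"C":(360,22,64,48),"D":(264,0,50,48),"purple":(395,145,55,45)}.items(): print(n,(d[v:v+h,u:u+w]>50).mean())
E
```

```text
time_s: 25.45
tcp_pos: [0.6505, -0.18, 0.3924]
eef_rot: [-179.9, -0.6, -170.8]
contact_force: [0.1, -0.2, 0.5]
gripper_width: 0.0875
gripper_force: 0.0
A 0.1017283950617284
B 0.1518939393939394
C 0.24446614583333334
D 0.12541666666666668
purple 0.3478787878787879
```

View pics/w5.png

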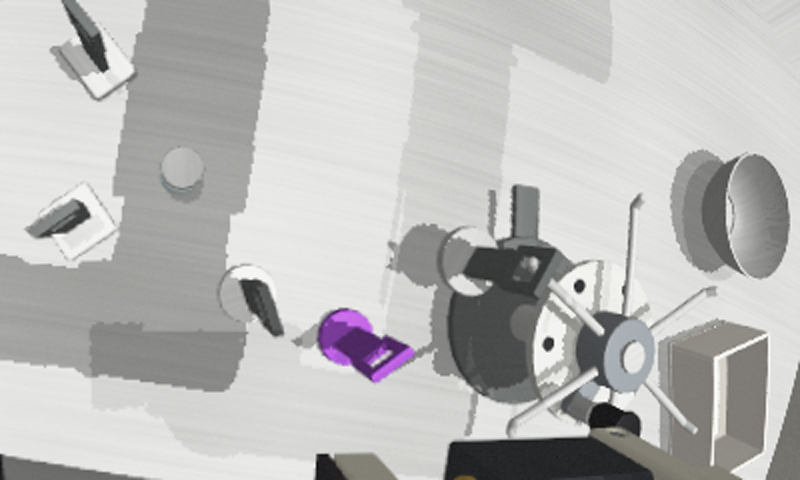

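Run:
```python
from h import *
print(delta((.6201,-.1078,.2),120),delta((.6201,-.1078,.096),120))
c=cam("wrist");print(atz(c,240+347/2,337/2,.014))
```

```text
([0.553, 2.547, 6.418], [-0.4, -0.4, 69.2]) ([0.519, 2.552, 9.884], [-0.4, -0.4, 69.2])
[ 0.64299511 -0.00970651  0.014     ]
```

```bash
python3 -m crank '[{"xyz":[0.55,2.55,5],"delta_rot":[0,0,10],"claw":0},{"xyz":[0.55,2.55,5],"delta_rot":[0,0,20],"claw":0},{"xyz":[0.55,2.55,5],"delta_rot":[0,0,30],"claw":0},{"xyz":[0.55,2.55,5],"delta_rot":[0,0,40],"claw":0},{"xyz":[0.55,2.55,5],"delta_rot":[0,0,50],"claw":0},{"xyz":[0.55,2.55,6.4],"delta_rot":[0,0,60],"claw":0},{"xyz":[0.55,2.55,6.4],"delta_rot":[-0.4,-0.4,69.2],"claw":0},{"xyz":[0.55,2.55,6.4],"delta_rot":[-0.4,-0.4,69.2],"claw":0},{"xyz":[0.55,2.55,6.4],"delta_rot":[-0.4,-0.4,69.2],"claw":0}]'
python3 - <<'E'
from h import *
print(delta((.6201,-.1078,.096),120))
E
```

```text
time_s: 26.68
tcp_pos: [0.6208, -0.1077, 0.2012]
eef_rot: [180.0, 0.0, 120.1]
contact_force: [0.5, -0.0, 0.3]
gripper_width: 0.0876
gripper_force: 0.0
([0.01, -0.024, 3.506], [0.0, 0.0, 0.1])
```

```bash
python3 -m crank '[{"xyz":[0.01,-0.02,1.5],"delta_rot":[0,0,0],"claw":0},{"xyz":[0.01,-0.02,2.7],"delta_rot":[0,0,0],"claw":0},{"xyz":[0.01,-0.02,3.5],"delta_rot":[0,0,0],"claw":0},{"xyz":[0.01,-0.02,3.5],"delta_rot":[0,0,0],"claw":0},{"xyz":[0.01,-0.02,3.5],"delta_rot":[0,0,0],"claw":1},{"xyz":[0.01,-0.02,3.5],"delta_rot":[0,0,0],"claw":1},{"xyz":[0.01,-0.02,3.5],"delta_rot":[0,0,0],"claw":1},{"xyz":[0.01,-0.02,3.5],"delta_rot":[0,0,0],"claw":1},{"xyz":[0.01,-0.02,3.5],"delta_rot":[0,0,0],"claw":1},{"xyz":[0.01,-0.02,3.5],"delta_rot":[0,0,0],"claw":1},{"xyz":[0.01,-0.02,2.5],"delta_rot":[0,0,0],"claw":1},{"xyz":[0.01,-0.02,0],"delta_rot":[0,0,0],"claw":1},{"xyz":[0.01,-0.02,-3],"delta_rot":[0,0,0],"claw":1},{"xyz":[0.01,-0.02,-3],"delta_rot":[0,0,0],"claw":1},{"xyz":[0.01,-0.02,-3],"delta_rot":[0,0,0],"claw":1}]' 30
python3 - <<'E'
from h import *
print(r.get_state()['joints'])
a=np.radians(9.4);ax=np.array([.593,.175]);u=-np.array([np.cos(a),np.sin(a)])
for d,z in[(.175,.29),(.175,.160)]: p=ax+u*d+[0,.001];print(d,p,z,delta((*p,z),-170.6))
E
```

```text
time_s: 28.55
tcp_pos: [0.6211, -0.1078, 0.2943]
eef_rot: [179.7, 0.1, 119.9]
contact_force: [0.6, 0.5, -3.6]
gripper_width: 0.0377
gripper_force: 29.8
[ 7.88248837e+00  1.42281337e+01  5.39681684e-01  2.06009538e-02
 -7.59898845e+01 -1.57978414e+02]
0.175 [0.42034987 0.14741796] 0.29 ([10.71, -1.559, 0.108], [0.2, 0.3, -69.5])
0.175 [0.42034987 0.14741796] 0.16 ([10.721, -1.581, 4.442], [0.2, 0.3, -69.5])
```

```bash
python3 -m crank '[{"xyz":[5,-1.5,-0.7],"delta_rot":[0,0,-9],"claw":1},{"xyz":[8,-1.5,-0.7],"delta_rot":[0,0,-18],"claw":1},{"xyz":[10.71,-1.57,-0.7],"delta_rot":[0,0,-27],"claw":1},{"xyz":[10.71,-1.57,-0.7],"delta_rot":[0,0,-36],"claw":1},{"xyz":[10.71,-1.57,-0.5],"delta_rot":[0,0,-45],"claw":1},{"xyz":[10.71,-1.57,0],"delta_rot":[0,0,-54],"claw":1},{"xyz":[10.71,-1.57,0],"delta_rot":[0,0,-63],"claw":1},{"xyz":[10.71,-1.57,0.1],"delta_rot":[0.2,0.3,-69.5],"claw":1},{"xyz":[10.71,-1.57,1],"delta_rot":[0.2,0.3,-69.5],"claw":1},{"xyz":[10.72,-1.58,2],"delta_rot":[0.2,0.3,-69.5],"claw":1},{"xyz":[10.72,-1.58,3],"delta_rot":[0.2,0.3,-69.5],"claw":1},{"xyz":[10.72,-1.58,4.44],"delta_rot":[0.2,0.3,-69.5],"claw":1},{"xyz":[10.72,-1.58,4.44],"delta_rot":[0.2,0.3,-69.5],"claw":1},{"xyz":[10.72,-1.58,4.44],"delta_rot":[0.2,0.3,-69.5],"claw":1},{"xyz":[10.72,-1.58,4.44],"delta_rot":[0.2,0.3,-69.5],"claw":1}]'
python3 - <<'E'
from h import *
a=np.radians(9.4);ax=np.array([.593,.175]);u=-np.array([np.cos(a),np.sin(a)])
for d,z in[(.119,.159),(.110,.146)]: p=ax+u*d+[0,.0015];print(d,p,z,delta((*p,z),-170.6))
E
```

```text
time_s: 30.42
tcp_pos: [0.4191, 0.1481, 0.159]
eef_rot: [179.9, -0.2, -170.6]
contact_force: [0.5, -0.1, -2.4]
gripper_width: 0.0377
gripper_force: 30.0
0.119 [0.47559791 0.15706421] 0.159 ([-1.907, -0.013, -0.01], [0.1, -0.2, 0.0])
0.11 [0.48447706 0.15853414] 0.146 ([-2.209, -0.014, 0.422], [0.1, -0.2, 0.0])
```

```bash
python3 -m crank '[{"xyz":[-0.5,0,0],"delta_rot":[0,0,0],"claw":1},{"xyz":[-0.9,0,0],"delta_rot":[0,0,0],"claw":1},{"xyz":[-1.3,0,0],"delta_rot":[0,0,0],"claw":1},{"xyz":[-1.7,0,0],"delta_rot":[0,0,0],"claw":1},{"xyz":[-2,0,0],"delta_rot":[0,0,0],"claw":1},{"xyz":[-2.2,0,0],"delta_rot":[0,0,0],"claw":1},{"xyz":[-2.2,0,0],"delta_rot":[0,0,0],"claw":1},{"xyz":[-2.2,0,0],"delta_rot":[0,0,0],"claw":1}]'
```

```text
time_s: 31.42
tcp_pos: [0.4831, 0.1581, 0.157]
eef_rot: [180.0, -0.4, -170.6]
contact_force: [-0.8, -0.2, -2.2]
gripper_width: 0.0377
gripper_force: 30.0
```

```bash
python3 -m crank '[{"xyz":[0,0,0.15],"delta_rot":[0,0,0],"claw":1},{"xyz":[0,0,0.3],"delta_rot":[0,0,0],"claw":1},{"xyz":[0,0,0.4],"delta_rot":[0,0,0],"claw":1},{"xyz":[0,0,0.4],"delta_rot":[0,0,0],"claw":1},{"xyz":[0,0,0.4],"delta_rot":[0,0,0],"claw":1}]'
```

```text
time_s: 32.05
tcp_pos: [0.4843, 0.1586, 0.1462]
eef_rot: [180.0, -0.2, -170.6]
contact_force: [0.1, -0.4, 5.7]
gripper_width: 0.0375
gripper_force: 30.0
```

```bash
python3 -m crank '[{"xyz":[0,0,-0.04],"delta_rot":[0,0,0],"claw":0.3},{"xyz":[0,0,-0.04],"delta_rot":[0,0,0],"claw":0},{"xyz":[0,0,-0.04],"delta_rot":[0,0,0],"claw":0},{"xyz":[0,0,-0.04],"delta_rot":[0,0,0],"claw":0},{"xyz":[0,0,-1],"delta_rot":[0,0,0],"claw":0},{"xyz":[0,0,-2.5],"delta_rot":[0,0,0],"claw":0},{"xyz":[0,0,-4.5],"delta_rot":[0,0,0],"claw":0},{"xyz":[0,0,-4.5],"delta_rot":[0,0,0],"claw":0}]'
python3 - <<'E'
from h import *
print(delta((.6458,.1555,.28),159.4),delta((.6458,.1555,.183),159.4))
E
```

```text
time_s: 33.05
tcp_pos: [0.4864, 0.1594, 0.2851]
eef_rot: [179.8, 0.1, -170.6]
contact_force: [0.3, 0.6, -1.1]
gripper_width: 0.0872
gripper_force: 0.0
([-5.221, -0.999, 0.174], [0.2, 0.0, 30.0]) ([-5.216, -1.01, 3.408], [0.2, 0.0, 30.0])
```

```bash
python3 -m crank '[{"xyz":[-2,-0.5,0],"delta_rot":[0,0,10],"claw":0.2},{"xyz":[-4,-1,0],"delta_rot":[0,0,20],"claw":0.2},{"xyz":[-5.22,-1,0],"delta_rot":[0.2,0,30],"claw":0.2},{"xyz":[-5.22,-1,0.2],"delta_rot":[0.2,0,30],"claw":0.2},{"xyz":[-5.22,-1,0.2],"delta_rot":[0.2,0,30],"claw":0.2},{"xyz":[-5.22,-1,1],"delta_rot":[0.2,0,30],"claw":0.2},{"xyz":[-5.22,-1,2.3],"delta_rot":[0.2,0,30],"claw":0.2},{"xyz":[-5.22,-1,3.3],"delta_rot":[0.2,0,30],"claw":0.2},{"xyz":[-5.22,-1,3.3],"delta_rot":[0.2,0,30],"claw":0.2},{"xyz":[-5.22,-1,3.3],"delta_rot":[0.2,0,30],"claw":1},{"xyz":[-5.22,-1,3.3],"delta_rot":[0.2,0,30],"claw":1},{"xyz":[-5.22,-1,3.3],"delta_rot":[0.2,0,30],"claw":1},{"xyz":[-5.22,-1,3.3],"delta_rot":[0.2,0,30],"claw":1},{"xyz":[-5.22,-1,3.3],"delta_rot":[0.2,0,30],"claw":1},{"xyz":[-5.22,-1,3.3],"delta_rot":[0.2,0,30],"claw":1}]' 40; python3 -c "
from plant import r;print(r.get_state()['joints'])"
```

```text
time_s: 34.92
tcp_pos: [0.6438, 0.1558, 0.1804]
eef_rot: [-179.8, -0.2, 159.4]
contact_force: [1.2, 5.1, -0.8]
gripper_width: 0.028
gripper_force: 40.0
[ 3.04128826e+01  2.12655829e+01 -4.40532357e+00 -4.31911377e-02
 -6.46207854e+01 -1.40957379e+02]
```

```bash
python3 -m crank '[{"xyz":[0,0,-0.2],"delta_rot":[0,0,0],"claw":1},{"xyz":[0,0,-0.4],"delta_rot":[0,0,0],"claw":1},{"xyz":[0,0,-0.57],"delta_rot":[0,0,0],"claw":1},{"xyz":[0,0,-0.57],"delta_rot":[0,0,0],"claw":1},{"xyz":[0.007,0.16,-0.57],"delta_rot":[0,0,-5],"claw":1},{"xyz":[0.028,0.318,-0.57],"delta_rot":[0,0,-10],"claw":1},{"xyz":[0.062,0.474,-0.57],"delta_rot":[0,0,-15],"claw":1},{"xyz":[0.111,0.627,-0.57],"delta_rot":[0,0,-20],"claw":1},{"xyz":[0.172,0.775,-0.57],"delta_rot":[0,0,-25],"claw":1},{"xyz":[0.246,0.917,-0.57],"delta_rot":[0,0,-30],"claw":1},{"xyz":[0.332,1.052,-0.57],"delta_rot":[0,0,-35],"claw":1},{"xyz":[0.429,1.178,-0.57],"delta_rot":[0,0,-40],"claw":1},{"xyz":[0.537,1.296,-0.57],"delta_rot":[0,0,-45],"claw":1},{"xyz":[0.655,1.404,-0.57],"delta_rot":[0,0,-50],"claw":1},{"xyz":[0.782,1.502,-0.57],"delta_rot":[0,0,-55],"claw":1},{"xyz":[0.85,1.548,-0.57],"delta_rot":[0,0,-57.5],"claw":1},{"xyz":[0.917,1.588,-0.57],"delta_rot":[0,0,-60],"claw":1},{"xyz":[0.917,1.588,-0.57],"delta_rot":[0,0,-60],"claw":1},{"xyz":[0.917,1.588,-0.57],"delta_rot":[0,0,-60],"claw":1}]'
python3 - <<'E'
from h import *
a=np.radians(39.4);p=[.593+.055*np.cos(a),.175+.055*np.sin(a)];print(p,delta((*p,.183),-140.6))
E
```

```text
time_s: 37.3
tcp_pos: [0.6356, 0.21, 0.1956]
eef_rot: [179.9, -0.3, -140.6]
contact_force: [9.2, 5.1, -11.1]
gripper_width: 0.0283
gripper_force: 40.0
[np.float64(0.6355003465423543), np.float64(0.2099101782261247)] ([0.001, -0.001, 0.421], [0.1, -0.3, 0.0])
```

```bash
python3 -m crank '[{"xyz":[-0.02,0,0],"delta_rot":[0,0,0],"claw":1},{"xyz":[-0.02,0,0.12],"delta_rot":[0,0,0],"claw":1},{"xyz":[-0.02,0,0.24],"delta_rot":[0,0,0],"claw":1},{"xyz":[-0.02,0,0.36],"delta_rot":[0,0,0],"claw":1},{"xyz":[-0.02,0,0.48],"delta_rot":[0,0,0],"claw":1},{"xyz":[-0.02,0,0.52],"delta_rot":[0,0,0],"claw":1},{"xyz":[-0.02,0,0.52],"delta_rot":[0,0,0],"claw":1}]'
```

```text
time_s: 38.17
tcp_pos: [0.6357, 0.21, 0.1807]
eef_rot: [179.9, -0.3, -140.6]
contact_force: [6.8, 3.9, -6.9]
gripper_width: 0.0279
gripper_force: 40.0
```

```bash
python3 -m crank '[{"xyz":[0,0,0],"delta_rot":[0,0,0],"claw":0.2},{"xyz":[0,0,0],"delta_rot":[0,0,0],"claw":0.2},{"xyz":[0,0,0],"delta_rot":[0,0,0],"claw":0.2},{"xyz":[0,0,-1.5],"delta_rot":[0,0,0],"claw":0.2},{"xyz":[0,0,-3],"delta_rot":[0,0,0],"claw":0},{"xyz":[0,0,-5],"delta_rot":[0,0,0],"claw":0},{"xyz":[0,0,-5],"delta_rot":[0,0,0],"claw":0}]'
python3 - <<'E'
from h import *
print(delta((.61,-.23,.398),-170.9))
E
```

```text
time_s: 39.05
tcp_pos: [0.6374, 0.2099, 0.3379]
eef_rot: [-179.9, 0.1, -140.6]
contact_force: [-0.1, 0.6, -1.2]
gripper_width: 0.0869
gripper_force: 0.0
([10.009, -10.754, -2.006], [-0.1, 0.1, 30.3])
```

```bash
python3 -m crank '[{"xyz":[10,-10.75,-2],"delta_rot":[0,0,8],"claw":0},{"xyz":[10,-10.75,-2],"delta_rot":[0,0,16],"claw":0},{"xyz":[10,-10.75,-2],"delta_rot":[0,0,24],"claw":0},{"xyz":[10,-10.75,-2],"delta_rot":[0,0,30.3],"claw":0},{"xyz":[10,-10.75,-2],"delta_rot":[0,0,30.3],"claw":0},{"xyz":[10,-10.75,-2],"delta_rot":[0,0,30.3],"claw":0},{"xyz":[10,-10.75,-2],"delta_rot":[0,0,30.3],"claw":0},{"xyz":[10,-10.75,-2],"delta_rot":[0,0,30.3],"claw":0},{"xyz":[10,-10.75,-2],"delta_rot":[0,0,30.3],"claw":0},{"xyz":[10,-10.75,-2],"delta_rot":[0,0,30.3],"claw":0},{"xyz":[10,-10.75,-2],"delta_rot":[0,0,30.3],"claw":0},{"xyz":[10,-10.75,-2],"delta_rot":[0,0,30.3],"claw":0}]'
python3 - <<'E'
from h import *
c=cam("wrist"); print([proj(c,p) for p in [(.582,-.2634,.13),(.582,-.2634,.0),(.438,-.269,.13),(.438,-.269,0)]])
crop(c,260,40,380,130,6.6,"w6"); crop(c,100,0,640,300,1.4,"w6f")
E
```

```text
time_s: 40.55
tcp_pos: [0.609, -0.2288, 0.3935]
eef_rot: [-179.8, -0.4, -170.8]
contact_force: [0.0, 0.3, -0.2]
gripper_width: 0.0873
gripper_force: 0.0
[array([298.72273433, 143.52744712]), array([303.66952196, 137.00204488]), array([311.43487423,  40.14148999]), array([313.42616939,  57.45780184])]
```

View pics/w6f.png

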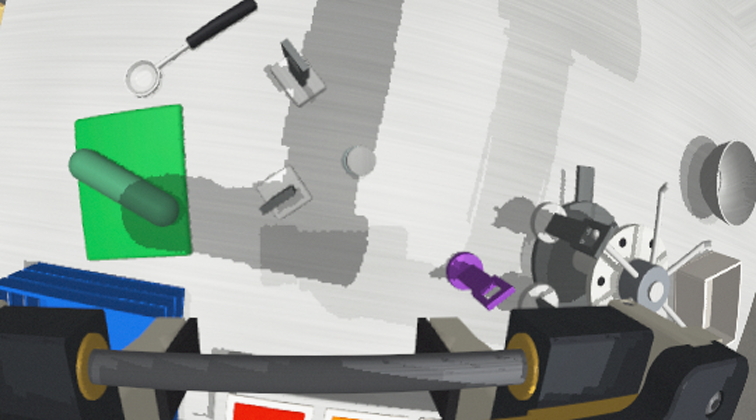

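Run:
```python
from h import *
c=cam("wrist")
t=[cv2.resize(c['img'][v:v+60,u:u+50],None,fx=8,fy=8,interpolation=cv2.INTER_CUBIC) for u,v in [(275,115),(288,20)]]
cv2.imwrite("pics/m2.png",np.hstack(t))
```

```text
(no output)
```

View pics/m2.png

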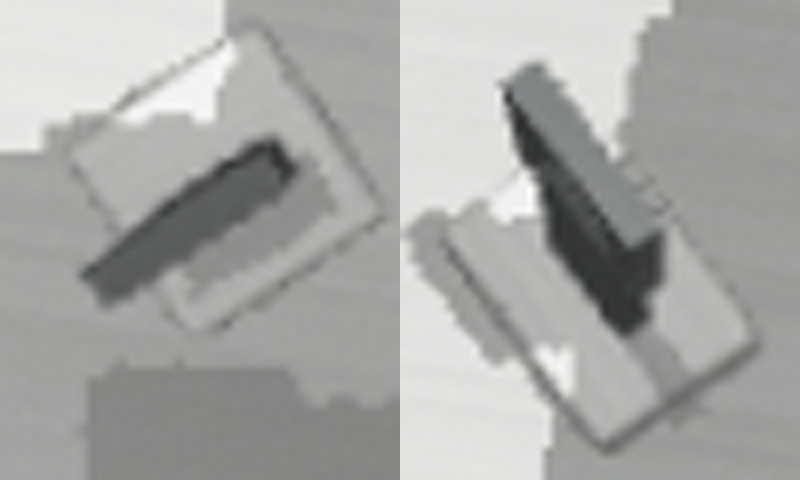

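Run:
```python
from h import *
np.set_printoptions(precision=4,suppress=True)
c=cam("wrist")
for n,u,v,a,p1,p2 in [("B",275,115,0,(93,288),(275,166)),("D",288,20,400,(522,76),(644,228))]:
    T=lambda p,z:atz(c,u+(p[0]-a)/8,v+p[1]/8,z)[:2]
    P,Q=T(p1,.13),T(p2,.13);e=Q-P;print(n,"len",np.hypot(*e),"mid",(P+Q)/2,np.degrees(np.arctan2(e[1],e[0])))
print(delta((.4375,-.268,.2),142))
```

```text
B len 0.037609131472775524 mid [ 0.5819 -0.2648] 132.6724784382999
D len 0.034595654152281 mid [ 0.4362 -0.2703] 45.74998560493039
([5.798, -0.344, 6.49], [-0.3, -0.3, 47.1])
```

Run:
```python
from h import *
np.set_printoptions(precision=4,suppress=True)
c=cam("wrist")
T=lambda p,z=.012:atz(c,288+(p[0]-400)/8,20+p[1]/8,z)[:2]
L,B,Rr=T((447,235)),T((606,448)),T((757,343))
for e in(B-L,Rr-B): print(np.hypot(*e),np.degrees(np.arctan2(e[1],e[0])))
print((L+Rr)/2)
for p1,p2 in [((505,90),(635,248)),((537,64),(663,215))]: 
    e=T(p2,.13)-T(p1,.13);print(T(p1,.13),T(p2,.13),np.hypot(*e),np.degrees(np.arctan2(e[1],e[0])))
print(delta((.437,-.2685,.2),138))
```

```text
0.05933086123130335 44.45452524638747
0.04003092150749966 135.12795136085
[ 0.4374 -0.2696]
[ 0.4271 -0.2853] [ 0.452 -0.259] 0.03624333372537006 46.46843063118153
[ 0.4216 -0.2807] [ 0.4455 -0.2553] 0.03487018263561902 46.76067433105103
([5.814, -0.355, 6.49], [-0.3, -0.3, 51.1])
```

```bash
python3 -m crank '[{"xyz":[5.81,-0.32,5],"delta_rot":[0,0,10],"claw":0},{"xyz":[5.81,-0.32,5],"delta_rot":[0,0,20],"claw":0},{"xyz":[5.81,-0.32,5],"delta_rot":[0,0,30],"claw":0},{"xyz":[5.81,-0.32,6.45],"delta_rot":[0,0,40],"claw":0},{"xyz":[5.81,-0.32,6.45],"delta_rot":[-0.3,-0.3,53.6],"claw":0},{"xyz":[5.81,-0.32,6.45],"delta_rot":[-0.3,-0.3,53.6],"claw":0},{"xyz":[5.81,-0.32,6.45],"delta_rot":[-0.3,-0.3,53.6],"claw":0},{"xyz":[5.81,-0.32,6.45],"delta_rot":[-0.3,-0.3,53.6],"claw":0}]'
python3 - <<'E'
from h import *
print(delta((.437,-.2695,.096),135.5))
E
```

```text
time_s: 41.75
tcp_pos: [0.4372, -0.2677, 0.2015]
eef_rot: [-180.0, 0.0, 135.6]
contact_force: [-0.5, 0.1, 0.0]
gripper_width: 0.0875
gripper_force: 0.0
([-0.035, -0.044, 3.516], [-0.0, 0.0, 0.1])
```

```bash
python3 -m crank '[{"xyz":[-0.03,-0.04,1.5],"delta_rot":[0,0,0],"claw":0},{"xyz":[-0.03,-0.04,2.7],"delta_rot":[0,0,0],"claw":0},{"xyz":[-0.03,-0.04,3.5],"delta_rot":[0,0,0],"claw":0},{"xyz":[-0.03,-0.04,3.5],"delta_rot":[0,0,0],"claw":0},{"xyz":[-0.03,-0.04,3.5],"delta_rot":[0,0,0],"claw":1},{"xyz":[-0.03,-0.04,3.5],"delta_rot":[0,0,0],"claw":1},{"xyz":[-0.03,-0.04,3.5],"delta_rot":[0,0,0],"claw":1},{"xyz":[-0.03,-0.04,3.5],"delta_rot":[0,0,0],"claw":1},{"xyz":[-0.03,-0.04,3.5],"delta_rot":[0,0,0],"claw":1},{"xyz":[-0.03,-0.04,3.5],"delta_rot":[0,0,0],"claw":1},{"xyz":[-0.03,-0.04,2.5],"delta_rot":[0,0,0],"claw":1},{"xyz":[-0.03,-0.04,0],"delta_rot":[0,0,0],"claw":1},{"xyz":[-0.03,-0.04,-3],"delta_rot":[0,0,0],"claw":1},{"xyz":[-0.03,-0.04,-3],"delta_rot":[0,0,0],"claw":1},{"xyz":[-0.03,-0.04,-3],"delta_rot":[0,0,0],"claw":1}]' 30
python3 - <<'E'
from h import *
a=np.radians(9.4);ax=np.array([.593,.175]);u=-np.array([np.cos(a),np.sin(a)])
for d,z in[(.175,.29),(.175,.160)]: p=ax+u*d+[0,.0015];print(d,p,z,delta((*p,z),-170.6))
E
```

```text
time_s: 43.62
tcp_pos: [0.438, -0.2695, 0.2944]
eef_rot: [179.9, 0.3, 135.5]
contact_force: [-0.3, 0.7, -2.6]
gripper_width: 0.0379
gripper_force: 30.0
0.175 [0.42034987 0.14791796] 0.29 ([10.172, 9.514, 0.111], [-0.0, 0.4, -53.9])
0.175 [0.42034987 0.14791796] 0.16 ([10.196, 9.505, 4.444], [-0.0, 0.4, -53.9])
```

```bash
python3 -m crank '[{"xyz":[10.17,9.51,0],"delta_rot":[0,0,-8],"claw":1},{"xyz":[10.17,9.51,0],"delta_rot":[0,0,-16],"claw":1},{"xyz":[10.17,9.51,0],"delta_rot":[0,0,-24],"claw":1},{"xyz":[10.17,9.51,0],"delta_rot":[0,0,-32],"claw":1},{"xyz":[10.17,9.51,0],"delta_rot":[0,0,-40],"claw":1},{"xyz":[10.17,9.51,0],"delta_rot":[0,0,-48],"claw":1},{"xyz":[10.17,9.51,0],"delta_rot":[0,0.4,-53.9],"claw":1},{"xyz":[10.17,9.51,0],"delta_rot":[0,0.4,-53.9],"claw":1},{"xyz":[10.17,9.51,0],"delta_rot":[0,0.4,-53.9],"claw":1},{"xyz":[10.17,9.51,0],"delta_rot":[0,0.4,-53.9],"claw":1},{"xyz":[10.19,9.51,1],"delta_rot":[0,0.4,-53.9],"claw":1},{"xyz":[10.19,9.51,2],"delta_rot":[0,0.4,-53.9],"claw":1},{"xyz":[10.19,9.51,3],"delta_rot":[0,0.4,-53.9],"claw":1},{"xyz":[10.19,9.51,4.42],"delta_rot":[0,0.4,-53.9],"claw":1},{"xyz":[10.19,9.51,4.42],"delta_rot":[0,0.4,-53.9],"claw":1},{"xyz":[10.19,9.51,4.42],"delta_rot":[0,0.4,-53.9],"claw":1},{"xyz":[10.19,9.51,4.42],"delta_rot":[0,0.4,-53.9],"claw":1}]'
python3 - <<'E'
from h import *
a=np.radians(9.4);ax=np.array([.593,.175]);u=-np.array([np.cos(a),np.sin(a)])
for d,z in[(.110,.159),(.110,.146)]: p=ax+u*d+[0,.0015];print(d,p,z,delta((*p,z),-170.6))
E
```

```text
time_s: 45.75
tcp_pos: [0.4196, 0.149, 0.16]
eef_rot: [179.8, -0.2, -170.6]
contact_force: [-0.0, 0.2, -1.5]
gripper_width: 0.0376
gripper_force: 30.0
0.11 [0.48447706 0.15853414] 0.159 ([-2.186, -0.041, 0.024], [0.2, -0.2, -0.0])
0.11 [0.48447706 0.15853414] 0.146 ([-2.188, -0.043, 0.457], [0.2, -0.2, -0.0])
```

```bash
python3 -m crank '[{"xyz":[-0.5,-0.02,0.03],"delta_rot":[0,0,0],"claw":1},{"xyz":[-0.9,-0.02,0.03],"delta_rot":[0,0,0],"claw":1},{"xyz":[-1.3,-0.02,0.03],"delta_rot":[0,0,0],"claw":1},{"xyz":[-1.7,-0.02,0.03],"delta_rot":[0,0,0],"claw":1},{"xyz":[-2,-0.02,0.03],"delta_rot":[0,0,0],"claw":1},{"xyz":[-2.2,-0.02,0.03],"delta_rot":[0,0,0],"claw":1},{"xyz":[-2.2,-0.02,0.03],"delta_rot":[0,0,0],"claw":1},{"xyz":[-2.2,-0.02,0.03],"delta_rot":[0,0,0],"claw":1}]'
python3 -m crank '[{"xyz":[0,0,0],"delta_rot":[0,0,0],"claw":1}]'
```

```text
time_s: 46.75
tcp_pos: [0.4835, 0.1586, 0.1569]
eef_rot: [179.9, -0.4, -170.6]
contact_force: [-0.2, -0.3, -2.5]
gripper_width: 0.0376
gripper_force: 30.0
time_s: 46.88
tcp_pos: [0.4835, 0.1587, 0.157]
eef_rot: [179.9, -0.4, -170.6]
contact_force: [-0.1, -0.1, -2.2]
gripper_width: 0.038
gripper_force: 30.0
```

```bash
python3 -m crank '[{"xyz":[0,0,0.15],"delta_rot":[0,0,0],"claw":1},{"xyz":[0,0,0.3],"delta_rot":[0,0,0],"claw":1},{"xyz":[0,0,0.4],"delta_rot":[0,0,0],"claw":1},{"xyz":[0,0,0.4],"delta_rot":[0,0,0],"claw":1},{"xyz":[0,0,0.4],"delta_rot":[0,0,0],"claw":1}]'
```

```text
time_s: 47.5
tcp_pos: [0.4843, 0.1589, 0.1467]
eef_rot: [179.9, -0.3, -170.5]
contact_force: [-6.1, -1.9, 15.1]
gripper_width: 0.0377
gripper_force: 30.0
```

```bash
python3 -m crank '[{"xyz":[0,0,-0.08],"delta_rot":[0,0,0],"claw":1},{"xyz":[-0.1,0,-0.08],"delta_rot":[0,0,0],"claw":1},{"xyz":[-0.1,0,-0.08],"delta_rot":[0,0,0],"claw":1}]'
python3 -m crank '[{"xyz":[0,0,0],"delta_rot":[0,0,0],"claw":0.3},{"xyz":[0,0,0],"delta_rot":[0,0,0],"claw":0},{"xyz":[0,0,0],"delta_rot":[0,0,0],"claw":0},{"xyz":[0,0,0],"delta_rot":[0,0,0],"claw":0},{"xyz":[0,0,-1],"delta_rot":[0,0,0],"claw":0},{"xyz":[0,0,-2.5],"delta_rot":[0,0,0],"claw":0},{"xyz":[0,0,-4.5],"delta_rot":[0,0,0],"claw":0},{"xyz":[0,0,-4.5],"delta_rot":[0,0,0],"claw":0}]'
python3 - <<'E'
from h import *
print(delta((.6357,.2102,.28),-140.6),delta((.6357,.2102,.183),-140.6))
E
```

```text
time_s: 47.88
tcp_pos: [0.487, 0.1593, 0.1471]
eef_rot: [179.9, -0.4, -170.6]
contact_force: [0.5, -0.5, 1.1]
gripper_width: 0.0374
gripper_force: 30.0
time_s: 48.88
tcp_pos: [0.4898, 0.1601, 0.2875]
eef_rot: [179.7, 0.1, -170.6]
contact_force: [-0.6, 0.8, -0.1]
gripper_width: 0.0872
gripper_force: 0.0
([-5.071, 0.848, 0.263], [0.3, 0.2, -30.0]) ([-5.065, 0.831, 3.496], [0.3, 0.2, -30.0])
```

```bash
python3 -m crank '[{"xyz":[-2,0.3,0],"delta_rot":[0,0,-10],"claw":0.2},{"xyz":[-4,0.6,0],"delta_rot":[0,0,-20],"claw":0.2},{"xyz":[-5.07,0.84,0],"delta_rot":[0.3,0.2,-30],"claw":0.2},{"xyz":[-5.07,0.84,0.2],"delta_rot":[0.3,0.2,-30],"claw":0.2},{"xyz":[-5.07,0.84,0.2],"delta_rot":[0.3,0.2,-30],"claw":0.2},{"xyz":[-5.07,0.84,1],"delta_rot":[0.3,0.2,-30],"claw":0.2},{"xyz":[-5.07,0.84,2.3],"delta_rot":[0.3,0.2,-30],"claw":0.2},{"xyz":[-5.07,0.84,3.4],"delta_rot":[0.3,0.2,-30],"claw":0.2},{"xyz":[-5.07,0.84,3.4],"delta_rot":[0.3,0.2,-30],"claw":0.2},{"xyz":[-5.07,0.84,3.4],"delta_rot":[0.3,0.2,-30],"claw":1},{"xyz":[-5.07,0.84,3.4],"delta_rot":[0.3,0.2,-30],"claw":1},{"xyz":[-5.07,0.84,3.4],"delta_rot":[0.3,0.2,-30],"claw":1},{"xyz":[-5.07,0.84,3.4],"delta_rot":[0.3,0.2,-30],"claw":1},{"xyz":[-5.07,0.84,3.4],"delta_rot":[0.3,0.2,-30],"claw":1},{"xyz":[-5.07,0.84,3.4],"delta_rot":[0.3,0.2,-30],"claw":1}]' 40; python3 -c "
from plant import r;print(r.get_state()['joints'])"
```

```text
time_s: 50.75
tcp_pos: [0.6332, 0.2089, 0.1797]
eef_rot: [180.0, -0.5, -140.6]
contact_force: [1.0, -0.4, 1.9]
gripper_width: 0.0282
gripper_force: 40.0
[ 3.49757204e+01  2.18035973e+01 -3.70656607e+00 -2.04738360e-03
 -6.49911003e+01 -8.55617149e+01]
```

```bash
python3 -m crank '[{"xyz":[0,0,-0.2],"delta_rot":[0,0,0],"claw":1},{"xyz":[0,0,-0.4],"delta_rot":[0,0,0],"claw":1},{"xyz":[0,0,-0.57],"delta_rot":[0,0,0],"claw":1},{"xyz":[0,0,-0.57],"delta_rot":[0,0,0],"claw":1},{"xyz":[0.007,0.16,-0.57],"delta_rot":[0,0,-5],"claw":1},{"xyz":[0.028,0.318,-0.57],"delta_rot":[0,0,-10],"claw":1},{"xyz":[0.062,0.474,-0.57],"delta_rot":[0,0,-15],"claw":1},{"xyz":[0.111,0.627,-0.57],"delta_rot":[0,0,-20],"claw":1},{"xyz":[0.172,0.775,-0.57],"delta_rot":[0,0,-25],"claw":1},{"xyz":[0.246,0.917,-0.57],"delta_rot":[0,0,-30],"claw":1},{"xyz":[0.332,1.052,-0.57],"delta_rot":[0,0,-35],"claw":1},{"xyz":[0.429,1.178,-0.57],"delta_rot":[0,0,-40],"claw":1},{"xyz":[0.537,1.296,-0.57],"delta_rot":[0,0,-45],"claw":1},{"xyz":[0.655,1.404,-0.57],"delta_rot":[0,0,-50],"claw":1},{"xyz":[0.782,1.502,-0.57],"delta_rot":[0,0,-55],"claw":1},{"xyz":[0.85,1.548,-0.57],"delta_rot":[0,0,-57.5],"claw":1},{"xyz":[0.917,1.588,-0.57],"delta_rot":[0,0,-60],"claw":1},{"xyz":[0.917,1.588,-0.57],"delta_rot":[0,0,-60],"claw":1},{"xyz":[0.917,1.588,-0.57],"delta_rot":[0,0,-60],"claw":1}]'
python3 - <<'E'
from h import *
a=np.radians(99.4);p=[.593+.055*np.cos(a),.175+.055*np.sin(a)];print(p,delta((*p,.183),-80.6))
E
```

```text
time_s: 53.12
tcp_pos: [0.5821, 0.2275, 0.1956]
eef_rot: [179.5, -0.3, -80.6]
contact_force: [9.2, -3.1, -11.3]
gripper_width: 0.028
gripper_force: 40.0
[np.float64(0.5840170720767107), np.float64(0.2292614688883833)] ([-0.05, -0.077, 0.42], [0.5, -0.3, -0.0])
```

```bash
python3 -m crank '[{"xyz":[-0.03,-0.07,0],"delta_rot":[0,0,0],"claw":1},{"xyz":[-0.03,-0.07,0.12],"delta_rot":[0,0,0],"claw":1},{"xyz":[-0.03,-0.07,0.24],"delta_rot":[0,0,0],"claw":1},{"xyz":[-0.03,-0.07,0.36],"delta_rot":[0,0,0],"claw":1},{"xyz":[-0.03,-0.07,0.48],"delta_rot":[0,0,0],"claw":1},{"xyz":[-0.03,-0.07,0.52],"delta_rot":[0,0,0],"claw":1},{"xyz":[-0.03,-0.07,0.52],"delta_rot":[0,0,0],"claw":1}]'
```

```text
time_s: 54.0
tcp_pos: [0.5827, 0.2277, 0.18]
eef_rot: [179.3, -0.4, -80.6]
contact_force: [4.2, -5.8, -7.4]
gripper_width: 0.0277
gripper_force: 40.0
```

```bash
python3 -m crank '[{"xyz":[0,0,0],"delta_rot":[0,0,0],"claw":0.2},{"xyz":[0,0,0],"delta_rot":[0,0,0],"claw":0.2},{"xyz":[0,0,0],"delta_rot":[0,0,0],"claw":0.2},{"xyz":[0,0,-1.5],"delta_rot":[0,0,0],"claw":0.2},{"xyz":[0,0,-3],"delta_rot":[0,0,0],"claw":0},{"xyz":[0,0,-5],"delta_rot":[0,0,0],"claw":0},{"xyz":[0,0,-5],"delta_rot":[0,0,0],"claw":0}]'
python3 - <<'E'
from h import *
print(delta((.63,-.23,.36),-170.6))
E
```

```text
time_s: 54.88
tcp_pos: [0.5864, 0.2312, 0.3374]
eef_rot: [-179.9, -0.0, -80.6]
contact_force: [-0.0, 0.6, -0.6]
gripper_width: 0.0864
gripper_force: 0.0
([15.404, 1.085, -0.752], [-0.1, 0.0, 90.0])
```

```bash
python3 -m crank '[{"xyz":[15.4,1.08,-0.75],"delta_rot":[0,0,10],"claw":0},{"xyz":[15.4,1.08,-0.75],"delta_rot":[0,0,20],"claw":0},{"xyz":[15.4,1.08,-0.75],"delta_rot":[0,0,30],"claw":0},{"xyz":[15.4,1.08,-0.75],"delta_rot":[0,0,40],"claw":0},{"xyz":[15.4,1.08,-0.75],"delta_rot":[0,0,50],"claw":0},{"xyz":[15.4,1.08,-0.75],"delta_rot":[0,0,60],"claw":0},{"xyz":[15.4,1.08,-0.75],"delta_rot":[0,0,70],"claw":0},{"xyz":[15.4,1.08,-0.75],"delta_rot":[0,0,80],"claw":0},{"xyz":[15.4,1.08,-0.75],"delta_rot":[0,0,90],"claw":0},{"xyz":[15.4,1.08,-0.75],"delta_rot":[0,0,90],"claw":0},{"xyz":[15.4,1.08,-0.75],"delta_rot":[0,0,90],"claw":0},{"xyz":[15.4,1.08,-0.75],"delta_rot":[0,0,90],"claw":0},{"xyz":[15.4,1.08,-0.75],"delta_rot":[0,0,90],"claw":0}]'
python3 - <<'E'
from h import *
c=cam("wrist"); p=proj(c,(.582,-.2645,.13)); print(p)
u,v=int(p[0])-60,int(p[1])-50
a=cv2.resize(c['img'][v:v+100,u:u+120],None,fx=4,fy=4,interpolation=cv2.INTER_CUBIC); print(u,v)
d=cam("scene"); b=cv2.resize(d['img'][195:315,220:350],None,fx=2.4,fy=3.3333,interpolation=cv2.INTER_CUBIC)
cv2.imwrite("pics/m3.png",np.hstack([a,b]))
E
```

```text
time_s: 56.5
tcp_pos: [0.6282, -0.2303, 0.3557]
eef_rot: [-179.8, -0.5, -170.5]
contact_force: [0.6, -1.0, -0.3]
gripper_width: 0.0875
gripper_force: 0.0
[299.64515327 131.15918208]
239 81
```

View pics/m3.png

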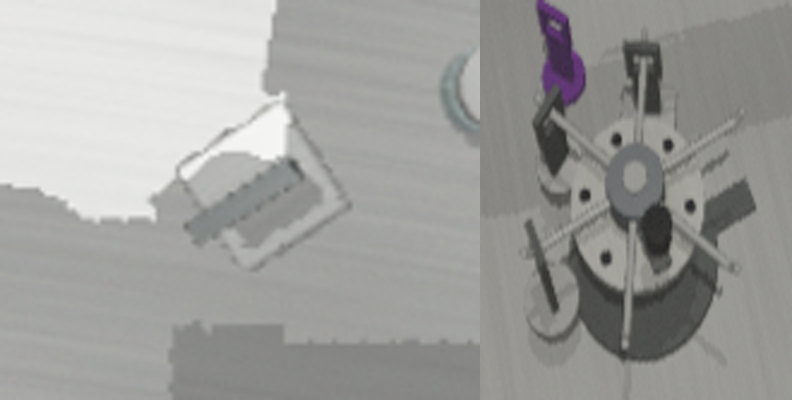

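Run:
```python
from h import *
c=cam("wrist")
T=lambda p,z:atz(c,239+p[0]/4,81+p[1]/4,z)[:2]
P,Q=T((195,233),.13),T((293,170),.13);e=Q-P;m=(P+Q)/2;print(np.hypot(*e),m,np.degrees(np.arctan2(e[1],e[0])))
print(T((265,184),.014))
print(delta((.5815,-.2645,.2),-139),)
```

```text
0.03614968969655653 [ 0.58215856 -0.26421314] 131.89153449769736
[ 0.58068002 -0.26338444]
([1.677, -0.843, 5.205], [-0.1, -0.5, -31.6])
```

```bash
python3 -m crank '[{"xyz":[1.67,-0.84,4.5],"delta_rot":[0,0,-10],"claw":0},{"xyz":[1.67,-0.84,4.5],"delta_rot":[0,0,-20],"claw":0},{"xyz":[1.67,-0.84,5.2],"delta_rot":[-0.1,-0.5,-31.8],"claw":0},{"xyz":[1.67,-0.84,5.2],"delta_rot":[-0.1,-0.5,-31.8],"claw":0},{"xyz":[1.67,-0.84,5.2],"delta_rot":[-0.1,-0.5,-31.8],"claw":0},{"xyz":[1.67,-0.84,5.2],"delta_rot":[-0.1,-0.5,-31.8],"claw":0}]'
python3 - <<'E'
from h import *
print(delta((.5817,-.2642,.096),-138.7))
E
```

```text
time_s: 57.4
tcp_pos: [0.5832, -0.2646, 0.2024]
eef_rot: [-179.9, 0.1, -138.9]
contact_force: [0.5, 0.3, -0.2]
gripper_width: 0.0876
gripper_force: 0.0
([0.036, 0.052, 3.548], [-0.1, 0.1, -0.2])
```

```bash
python3 -m crank '[{"xyz":[0.03,0.03,1.5],"delta_rot":[0,0,0],"claw":0},{"xyz":[0.03,0.03,2.7],"delta_rot":[0,0,0],"claw":0},{"xyz":[0.03,0.03,3.52],"delta_rot":[0,0,0],"claw":0},{"xyz":[0.03,0.03,3.52],"delta_rot":[0,0,0],"claw":0},{"xyz":[0.03,0.03,3.52],"delta_rot":[0,0,0],"claw":1},{"xyz":[0.03,0.03,3.52],"delta_rot":[0,0,0],"claw":1},{"xyz":[0.03,0.03,3.52],"delta_rot":[0,0,0],"claw":1},{"xyz":[0.03,0.03,3.52],"delta_rot":[0,0,0],"claw":1},{"xyz":[0.03,0.03,3.52],"delta_rot":[0,0,0],"claw":1},{"xyz":[0.03,0.03,3.52],"delta_rot":[0,0,0],"claw":1},{"xyz":[0.03,0.03,2.5],"delta_rot":[0,0,0],"claw":1},{"xyz":[0.03,0.03,0],"delta_rot":[0,0,0],"claw":1},{"xyz":[0.03,0.03,-3],"delta_rot":[0,0,0],"claw":1},{"xyz":[0.03,0.03,-3],"delta_rot":[0,0,0],"claw":1},{"xyz":[0.03,0.03,-3],"delta_rot":[0,0,0],"claw":1}]' 30
python3 - <<'E'
from h import *
a=np.radians(9.4);ax=np.array([.593,.175]);u=-np.array([np.cos(a),np.sin(a)])
for d,z in[(.175,.29),(.175,.160)]: p=ax+u*d+[0,.0015];print(d,p,z,delta((*p,z),-170.6))
E
```

```text
time_s: 59.28
tcp_pos: [0.5817, -0.2649, 0.2939]
eef_rot: [-179.7, 0.2, -138.8]
contact_force: [0.4, 0.1, -3.4]
gripper_width: 0.0377
gripper_force: 29.9
0.175 [0.42034987 0.14791796] 0.29 ([-5.019, 13.897, 0.086], [-0.2, 0.3, 31.8])
0.175 [0.42034987 0.14791796] 0.16 ([-5.005, 13.916, 4.419], [-0.2, 0.3, 31.8])
```

```bash
python3 -m crank '[{"xyz":[-5,13.9,-0.3],"delta_rot":[0,0,6],"claw":1},{"xyz":[-5,13.9,-0.3],"delta_rot":[0,0,12],"claw":1},{"xyz":[-5,13.9,-0.3],"delta_rot":[0,0,18],"claw":1},{"xyz":[-5,13.9,-0.3],"delta_rot":[0,0,24],"claw":1},{"xyz":[-5,13.9,-0.3],"delta_rot":[-0.2,0.3,31.8],"claw":1},{"xyz":[-5,13.9,-0.3],"delta_rot":[-0.2,0.3,31.8],"claw":1},{"xyz":[-5,13.9,0],"delta_rot":[-0.2,0.3,31.8],"claw":1},{"xyz":[-5,13.9,0],"delta_rot":[-0.2,0.3,31.8],"claw":1},{"xyz":[-5,13.9,0],"delta_rot":[-0.2,0.3,31.8],"claw":1},{"xyz":[-5,13.9,0],"delta_rot":[-0.2,0.3,31.8],"claw":1},{"xyz":[-5,13.92,1],"delta_rot":[-0.2,0.3,31.8],"claw":1},{"xyz":[-5,13.92,2],"delta_rot":[-0.2,0.3,31.8],"claw":1},{"xyz":[-5,13.92,3],"delta_rot":[-0.2,0.3,31.8],"claw":1},{"xyz":[-5,13.92,4.42],"delta_rot":[-0.2,0.3,31.8],"claw":1},{"xyz":[-5,13.92,4.42],"delta_rot":[-0.2,0.3,31.8],"claw":1},{"xyz":[-5,13.92,4.42],"delta_rot":[-0.2,0.3,31.8],"claw":1},{"xyz":[-5,13.92,4.42],"delta_rot":[-0.2,0.3,31.8],"claw":1}]'
python3 - <<'E'
from h import *
a=np.radians(9.4);ax=np.array([.593,.175]);u=-np.array([np.cos(a),np.sin(a)])
for d,z in[(.109,.159)]: p=ax+u*d+[0,.0015];print(d,p,z,delta((*p,z),-170.6))
E
```

```text
time_s: 61.4
tcp_pos: [0.4192, 0.149, 0.1594]
eef_rot: [179.8, -0.2, -170.6]
contact_force: [0.6, -0.6, -2.1]
gripper_width: 0.0376
gripper_force: 30.0
0.109 [0.48546363 0.15869747] 0.159 ([-2.233, -0.04, 0.005], [0.2, -0.2, -0.0])
```

```bash
python3 -m crank '[{"xyz":[-0.5,-0.02,0],"delta_rot":[0,0,0],"claw":1},{"xyz":[-0.9,-0.02,0],"delta_rot":[0,0,0],"claw":1},{"xyz":[-1.3,-0.02,0],"delta_rot":[0,0,0],"claw":1},{"xyz":[-1.7,-0.02,0],"delta_rot":[0,0,0],"claw":1},{"xyz":[-2,-0.02,0],"delta_rot":[0,0,0],"claw":1},{"xyz":[-2.27,-0.02,0],"delta_rot":[0,0,0],"claw":1},{"xyz":[-2.27,-0.02,0],"delta_rot":[0,0,0],"claw":1},{"xyz":[-2.27,-0.02,0],"delta_rot":[0,0,0],"claw":1}]'
```

```text
time_s: 62.4
tcp_pos: [0.485, 0.159, 0.1572]
eef_rot: [179.9, -0.4, -170.6]
contact_force: [0.8, -0.2, -2.3]
gripper_width: 0.0377
gripper_force: 30.0
```

```bash
python3 -m crank '[{"xyz":[0,0,0.15],"delta_rot":[0,0,0],"claw":1},{"xyz":[0,0,0.3],"delta_rot":[0,0,0],"claw":1},{"xyz":[0,0,0.36],"delta_rot":[0,0,0],"claw":1},{"xyz":[0,0,0.36],"delta_rot":[0,0,0],"claw":1}]'
```

```text
time_s: 62.9
tcp_pos: [0.4851, 0.159, 0.1462]
eef_rot: [179.9, -0.4, -170.6]
contact_force: [-0.5, -0.5, -1.9]
gripper_width: 0.0376
gripper_force: 30.0
```

```bash
python3 -m crank '[{"xyz":[0,0,0.05],"delta_rot":[0,0,0],"claw":1},{"xyz":[0,0,0.1],"delta_rot":[0,0,0],"claw":1},{"xyz":[0,0,0.1],"delta_rot":[0,0,0],"claw":1}]'
```

```text
time_s: 63.28
tcp_pos: [0.4856, 0.1592, 0.145]
eef_rot: [179.9, -0.3, -170.6]
contact_force: [-5.0, -1.3, 10.9]
gripper_width: 0.0373
gripper_force: 30.0
```

```bash
python3 -m crank '[{"xyz":[0,0,-0.07],"delta_rot":[0,0,0],"claw":1},{"xyz":[0,0,-0.07],"delta_rot":[0,0,0],"claw":0.3},{"xyz":[0,0,-0.07],"delta_rot":[0,0,0],"claw":0},{"xyz":[0,0,-0.07],"delta_rot":[0,0,0],"claw":0},{"xyz":[0,0,-0.07],"delta_rot":[0,0,0],"claw":0},{"xyz":[0,0,-1],"delta_rot":[0,0,0],"claw":0},{"xyz":[0,0,-2.5],"delta_rot":[0,0,0],"claw":0},{"xyz":[0,0,-4.5],"delta_rot":[0,0,0],"claw":0},{"xyz":[0,0,-4.5],"delta_rot":[0,0,0],"claw":0}]'
python3 - <<'E'
from h import *
print(delta((.585,.2292,.28),-80.6),delta((.585,.2292,.183),-80.6))
E
```

```text
time_s: 64.4
tcp_pos: [0.4884, 0.16, 0.2836]
eef_rot: [179.7, 0.1, -170.6]
contact_force: [-0.2, 0.1, -1.5]
gripper_width: 0.0877
gripper_force: 0.0
([-3.553, 1.747, 0.134], [0.2, 0.3, -90.0]) ([-3.548, 1.73, 3.367], [0.2, 0.3, -90.0])
```

```bash
python3 -m crank '[{"xyz":[-1,0.5,-0.2],"delta_rot":[0,0,-10],"claw":0.2},{"xyz":[-2,1,-0.2],"delta_rot":[0,0,-20],"claw":0.2},{"xyz":[-3.55,1.74,0],"delta_rot":[0,0,-30],"claw":0.2},{"xyz":[-3.55,1.74,0],"delta_rot":[0,0,-40],"claw":0.2},{"xyz":[-3.55,1.74,0],"delta_rot":[0,0,-50],"claw":0.2},{"xyz":[-3.55,1.74,0],"delta_rot":[0,0,-60],"claw":0.2},{"xyz":[-3.55,1.74,0],"delta_rot":[0,0,-70],"claw":0.2},{"xyz":[-3.55,1.74,0],"delta_rot":[0,0,-80],"claw":0.2},{"xyz":[-3.55,1.74,0.2],"delta_rot":[0.2,0.3,-90],"claw":0.2},{"xyz":[-3.55,1.74,1],"delta_rot":[0.2,0.3,-90],"claw":0.2},{"xyz":[-3.55,1.74,2.3],"delta_rot":[0.2,0.3,-90],"claw":0.2},{"xyz":[-3.55,1.74,3.3],"delta_rot":[0.2,0.3,-90],"claw":0.2},{"xyz":[-3.55,1.74,3.3],"delta_rot":[0.2,0.3,-90],"claw":0.2},{"xyz":[-3.55,1.74,3.3],"delta_rot":[0.2,0.3,-90],"claw":1},{"xyz":[-3.55,1.74,3.3],"delta_rot":[0.2,0.3,-90],"claw":1},{"xyz":[-3.55,1.74,3.3],"delta_rot":[0.2,0.3,-90],"claw":1},{"xyz":[-3.55,1.74,3.3],"delta_rot":[0.2,0.3,-90],"claw":1},{"xyz":[-3.55,1.74,3.3],"delta_rot":[0.2,0.3,-90],"claw":1}]' 40
```

```text
time_s: 66.65
tcp_pos: [0.5828, 0.2281, 0.1793]
eef_rot: [179.7, -0.2, -80.6]
contact_force: [1.9, -1.0, 0.5]
gripper_width: 0.0283
gripper_force: 40.0
```

```bash
python3 -m crank '[{"xyz":[0,0,-0.2],"delta_rot":[0,0,0],"claw":1},{"xyz":[0,0,-0.4],"delta_rot":[0,0,0],"claw":1},{"xyz":[0,0,-0.57],"delta_rot":[0,0,0],"claw":1},{"xyz":[0,0,-0.57],"delta_rot":[0,0,0],"claw":1},{"xyz":[0.007,0.16,-0.57],"delta_rot":[0,0,-5],"claw":1},{"xyz":[0.028,0.318,-0.57],"delta_rot":[0,0,-10],"claw":1},{"xyz":[0.062,0.474,-0.57],"delta_rot":[0,0,-15],"claw":1},{"xyz":[0.111,0.627,-0.57],"delta_rot":[0,0,-20],"claw":1},{"xyz":[0.172,0.775,-0.57],"delta_rot":[0,0,-25],"claw":1},{"xyz":[0.246,0.917,-0.57],"delta_rot":[0,0,-30],"claw":1},{"xyz":[0.332,1.052,-0.57],"delta_rot":[0,0,-35],"claw":1},{"xyz":[0.429,1.178,-0.57],"delta_rot":[0,0,-40],"claw":1},{"xyz":[0.537,1.296,-0.57],"delta_rot":[0,0,-45],"claw":1},{"xyz":[0.655,1.404,-0.57],"delta_rot":[0,0,-50],"claw":1},{"xyz":[0.782,1.502,-0.57],"delta_rot":[0,0,-55],"claw":1},{"xyz":[0.85,1.548,-0.57],"delta_rot":[0,0,-57.5],"claw":1},{"xyz":[0.917,1.588,-0.57],"delta_rot":[0,0,-60],"claw":1},{"xyz":[0.917,1.588,-0.57],"delta_rot":[0,0,-60],"claw":1},{"xyz":[0.917,1.588,-0.57],"delta_rot":[0,0,-60],"claw":1}]'
python3 - <<'E'
from h import *
a=np.radians(159.4);p=[.593+.055*np.cos(a),.175+.055*np.sin(a)];print(p,delta((*p,.183),-20.6))
E
```

```text
time_s: 69.03
tcp_pos: [0.5423, 0.193, 0.1965]
eef_rot: [179.7, 0.1, -20.6]
contact_force: [15.3, -4.5, -11.3]
gripper_width: 0.0281
gripper_force: 40.0
[np.float64(0.5415167255343565), np.float64(0.1943512906622586)] ([-0.041, -0.035, 0.448], [0.3, 0.1, 0.0])
```

```bash
python3 -m crank '[{"xyz":[0.04,-0.03,0],"delta_rot":[0,0,0],"claw":1},{"xyz":[0.04,-0.03,0.12],"delta_rot":[0,0,0],"claw":1},{"xyz":[0.04,-0.03,0.24],"delta_rot":[0,0,0],"claw":1},{"xyz":[0.04,-0.03,0.36],"delta_rot":[0,0,0],"claw":1},{"xyz":[0.04,-0.03,0.48],"delta_rot":[0,0,0],"claw":1},{"xyz":[0.04,-0.03,0.54],"delta_rot":[0,0,0],"claw":1},{"xyz":[0.04,-0.03,0.54],"delta_rot":[0,0,0],"claw":1}]'
python3 -m crank '[{"xyz":[0,0,0],"delta_rot":[0,0,0],"claw":0.2},{"xyz":[0,0,0],"delta_rot":[0,0,0],"claw":0.2},{"xyz":[0,0,0],"delta_rot":[0,0,0],"claw":0.2},{"xyz":[0,0,-1.5],"delta_rot":[0,0,0],"claw":0.2},{"xyz":[0,0,-3],"delta_rot":[0,0,0],"claw":0},{"xyz":[0,0,-5],"delta_rot":[0,0,0],"claw":0},{"xyz":[-3,6,-7],"delta_rot":[0,0,0],"claw":0},{"xyz":[-3,8,-7],"delta_rot":[0,0,0],"claw":0},{"xyz":[-3,8,-7],"delta_rot":[0,0,0],"claw":0},{"xyz":[-3,8,-7],"delta_rot":[0,0,0],"claw":0},{"xyz":[-3,8,-7],"delta_rot":[0,0,0],"claw":0},{"xyz":[-3,8,-7],"delta_rot":[0,0,0],"claw":0}]'
python3 - <<'E'
from h import *
d=cam("scene"); crop(d,220,185,350,315,4.5,"fin")
a=np.radians(159.4);print(*[proj(d,(.594+.055*np.cos(a),.175+.055*np.sin(a),z))-[220,185] for z in(.218,.228)],"*4.5")
E
```

```text
time_s: 69.9
tcp_pos: [0.5426, 0.1934, 0.1802]
eef_rot: [179.7, 0.2, -20.6]
contact_force: [10.2, -2.1, -8.2]
gripper_width: 0.0282
gripper_force: 40.0
time_s: 71.4
tcp_pos: [0.3734, 0.001, 0.393]
eef_rot: [179.7, 0.2, -20.6]
contact_force: [0.8, 0.5, 0.4]
gripper_width: 0.0876
gripper_force: 0.0
[85.96422658 57.86713095] [85.87848824 56.19611844] *4.5
```

View pics/fin.png

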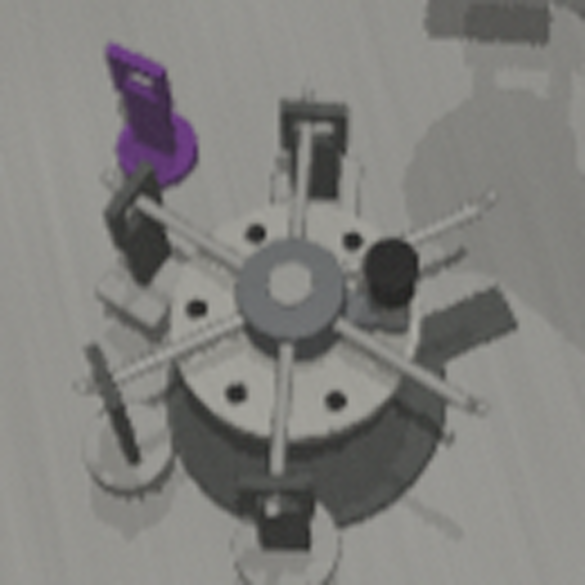

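```bash
python3 -c "
from plant import job;print(job.close_job())"
```

```text
the job is handed in; nothing more can be done
None
```

All four presses hang on their own pegs, the front peg is empty and the pin should be home, judging from the last picture plus the knob height and spring pull. I handed the job in at about 71 s; no verdict came back.

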